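# Set up the drop-front finishing shelf and nest the turned lids on it

## Robot

A 6-joint arm with a two-finger parallel gripper is mounted at the origin on a cart in front of the work surface, level with it; the furniture and walls round the work are solid. World frame = base frame: x ahead of the robot, y to its left, z up, the work surface at z = 0. Lengths are in mm, angles in degrees, forces in N, time in s.
With the tool pointing down it reaches from about 350 to 850 mm from the base axis. Payload 8.1 kg.
Tool frame: the origin (TCP) lies where the fingers leave the gripper's body, on its centre line; the fingertips stand 73 mm ahead of it and the grasp point (between the pads) lies 54 mm ahead of it; z points along the fingers, y is the line along which they close (so a half turn about z gives the same grasp; the last joint's range is limited). The gripper opens to 85 mm and grips with 20 to 120 N. Pads are 22 mm wide; open, the fingers measure 114 mm over their backs; the gripper's body (76 mm by 85 mm) begins 54 mm behind the grasp point. The pads swing forward as they close: fully open they stand 13 mm farther back than shut.
Start: joints at [-72.387, 7.471, 85.268, -0, 87.261, -4.893], TCP at [229.686, -554.302, 303.892] pointing down, gripper open.
Joint ranges: [-169.43, 169.43], [-51.17, 129.36], [1.28, 143.12], [-76.62, 256.62], [0, 156.53], [-152.29, 152.29]. Speed limits (degrees/s): [136.94, 136.94, 159.86, 180, 180, 180].

## Interface

Orientations are given as [roll, pitch, yaw] about the fixed x, y, z axes, in that order (R = Rz(yaw) Ry(pitch) Rx(roll)).
In Python, from bench import sense, optics, r gives the robot as it stands.
- The arm moves only by the tool servo_tool, never from a script. Its argument "plan" is a list that holds one entry, the list of rows, each a list of 5 numbers: the shift along the world's x, y, z in m, then the turn about the world's z in degrees, then the finger opening in m, from 0 to 0.0854. A call has 1 to 10 rows; each row shifts and turns the commanded pose from where the row before left it; what a row does not reach is not made up. A row lasts 1/10 s, in which the tool goes at most 50 mm and 8.59 degrees, less where a joint would pass 70% of its speed; a pose out of reach is approached as far as the arm can. A call is refused whole if a number of a shift passes 0.05 or a number of a turn 8.59, either way. A call with a gripper value outside its range is refused whole. The fingers move at their own pace and stop on an object; "force" is the grip in N (left out, the last holds). Time passes only in rows, so rows that do not move let the fingers close. It gives the time, the measured TCP pose, the force, the opening and the grip force at its end, in the units of the state.
- sense(): the state, without advancing time (a new reading comes with each control period).
- optics.snapshot(name): name is "scene" or "top" or "wrist"; returns a dict with "frame" (420x560x3 uint8, blue, green, red), "fx", "fy", "cx", "cy" (pixels), "dist_coeffs" ([k1, k2, p1, p2, k3] as OpenCV has them; the pictures are not rectified), "cam_to_world" (4x4, takes a point from camera to world coordinates). Camera axes: x right, y down, z forward; pixel columns grow to the right and rows downward; lengths in mm; the calibration is good to about 2 mm. A picture is of the moment at which its call begins. There is no depth.
- r.hand_in(): hands the job in; it is judged then, once.
The state is a dict: "time": time; "joint_pos": joint angles; "qd": joint speeds; "joint_efforts": joint torques, N m; "tool_pos": TCP position; "tcp_rot": TCP orientation; "ft_force": force on the tool from outside, world axes, zero at the start; "wrist_torque": the same for the moment, N m; "finger_gap": finger opening in mm; "grip_force": force on a finger pad.
Only numpy, scipy, OpenCV 4.12 (cv2) and the standard library are available. Lean on these libraries where they do the work, as an engineer would, in place of code of your own. Each camera call takes 0.05 s, during which the arm holds its last target. There are 200 camera calls.

## Task

Set up the finishing cabinet: pull both slide-out supports fully out and only then lower the drop-front flap onto them. Then clear the loose turned lids off the bench: they lie upside down, like shallow bowls, and stay that way up, all in one nested stack in the middle of the lowered flap, the largest at the bottom and each next smaller one seated level inside the one below. Leave the other tools where they are.

Things in the scene. Friction and masses are not known exactly. Their poses are not given: they have to be found in the camera images.
- cabinet: Wooden bench-top cabinet with sloping drop-front, 320 mm wide, fixed to the bench. Origin: centre of its underside; front along its -x (roughly to the robot), +y its left as the robot sees it. Lower case 80 mm high, front at x = -100 mm; the closed flap slopes back to a top board at z = 236 to 250 mm that begins at x = -2 mm. Above the lowered flap all is open.
- support_left (a joint): Left slide-out support, a wooden bar 22 mm wide and 30 mm high below the flap, at y = +135 mm of the cabinet: 0 m in, 0.14 m fully out, straight along the cabinet's -x; about 2 N of friction; stays where left.
- support_left_knob (a point): Centre of the 20 mm brass ball knob on the left support's end, 48 mm above the bench, 30 mm in front of the bar's end; pinch it across the cabinet's y, from above or leaning. Axes as the cabinet.
- support_right (a joint): Right slide-out support, at y = -135 mm of the cabinet; otherwise as the left.
- support_right_knob (a point): Centre of the right support's ball knob, as the left.
- flap (a joint): Drop-front flap, panel 320 mm wide, 190 mm from hinge to free edge, 14 mm thick, hinged at its lower edge: 0 rad closed (leaning back 30 degrees), 0.52 upright, 2.09 level, lying on the supports if they are out; without them it goes on to 2.44. Friction stays (0.75 N m) hold it wherever it is left: about 7 N at the knob lifts it, under 8 N presses it down.
- flap_knob (a point): Centre of the 22 mm brass ball knob on the flap's outer face, 150 mm from the hinge line, 30 mm off the face (37 mm from the panel's mid-plane), midway along the width. Axes: z from hinge to free edge, x out of the inner face, y as the cabinet. With the flap down it hangs underneath.
- flap_hinge (a point): Middle of the flap's hinge line (in the panel's mid-plane), 73 mm above the bench; the line runs along the cabinet's y. Axes turn with the flap, as for flap_knob.
- flap_mid (a point): Middle of the flap: point of its inner, cork-lined face 100 mm from the hinge line, midway along the width; 80 mm above the bench when the flap is down, face up. Axes turn with the flap, as for flap_knob.
- lid_1: Largest of five turned domed wooden lids of one pattern (3 or 4 are present): diameter 150 mm. Lies upside down, hollow up, on its flat crown. Origin: centre of the crown's outside (underside as it lies); +z out of the hollow, up as it lies. Round. Every lid is 48 mm high; crown 16 mm thick (hollow's floor at z = 16 mm), its flat 0.6 of the diameter across. 0.05 to 0.24 kg.
- lid_2: Second lid, diameter 132 mm; shape, heights and origin as lid_1. On every lid the skirt is the upright ring from z = 36 mm to the rim at 48 mm, 8 mm thick, its outside at the full radius; it can be pinched anywhere, one finger in the hollow, one outside. Below it the dome tapers in.
- lid_3: Middle lid, diameter 114 mm; shape, heights and origin as lid_1. A smaller lid set in a larger goes down until its crown lies on the larger's hollow floor: its origin and rim are then 16 mm above the other's and its skirt is clear above the other's rim. Radial play 2 mm between neighbouring sizes, 9 mm more for each size left out.
- lid_4: Fourth lid, diameter 96 mm; shape, heights and origin as lid_1. (A larger lid put in a smaller one only perches on its rim.)
- lid_5: Smallest lid, diameter 78 mm; shape, heights and origin as lid_1.
- block_b: Loose beech block, 55 x 80 x 32 mm; a bystander. Origin: centre of its underside.
- wax_block: Loose block of wax, 32 x 60 x 26 mm; a bystander. Origin: centre of its underside.
- wax_tin: Loose round wax tin, 56 mm across, 28 mm high; a bystander. Origin: centre of its underside.

How it is judged:
By the outcome, as a careful person would: the job done as asked, in the order asked, and still so for the second after the job is handed in, with the robot touching nothing.
Of lid_1, lid_2, lid_3, lid_4, lid_5 only 3 to 4 are there at a start; the rules pass over those that are not, and their reading is None.
At some moment in a run one of lid_1, lid_2, lid_3, lid_4, lid_5 may be knocked a few centimetres aside while the robot is not near it.
Once in a run the grip may slacken for a moment while it holds something.
It also fails if it takes over 210 s, if anything falls off the work surface, if the arm or the gripper's body presses on something with over 40 N, if the wrist force passes 120 N, or if a joint passes its speed limit or range.

## Working session

There is one attempt and no reset: what is moved stays moved. The work goes in short steps, Python scripts to look and compute and a tool call to move; the robot and the scene stay as the last step left them, time stands still between calls to the robot, and variables do not carry over. Pictures are saved under pics/ and viewed, at most 14 in all, crops included, and the job is handed in when it is done.

Besides the shell and the picture viewer there is one more tool, called after ">>>" as name(argument=value, ...) on one line, values as JSON. servo_tool: Moves the arm, as the interface text tells. Its arguments: {"type":"object","properties":{"plan":{"type":"array"},"force":{"type":"number"}},"required":["plan"]}

```bash
ls; mkdir -p pics
cat > h.py <<'E'
import numpy as np,cv2
from bench import sense,optics,r
def snap(n,save=None):
    s=optics.snapshot(n)
    if save: cv2.imwrite('pics/'+save,s['frame'])
    s['K']=np.array([[s['fx'],0,s['cx']],[0,s['fy'],s['cy']],[0,0,1.]]);s['D']=np.array(s['dist_coeffs'],float)
    s['T']=np.array(s['cam_to_world'],float);return s
def rays(s,px):
    p=cv2.undistortPoints(np.array(px,float).reshape(-1,1,2),s['K'],s['D']).reshape(-1,2)
    d=np.c_[p,np.ones(len(p))]@s['T'][:3,:3].T
    return s['T'][:3,3],d/np.linalg.norm(d,axis=1)[:,None]
def onz(s,px,z):
    o,d=rays(s,px);return o+d*((z-o[2])/d[:,2])[:,None]
def tri(s1,p1,s2,p2):
    o1,d1=rays(s1,p1);o2,d2=rays(s2,p2);out=[]
    for a,b in zip(d1,d2):
        t=np.linalg.lstsq(np.c_[a,-b],o2-o1,rcond=None)[0]
        A=o1+a*t[0];B=o2+b*t[1];out.append(np.r_[(A+B)/2,np.linalg.norm(A-B)])
    return np.array(out)
def proj(s,P):
    Ti=np.linalg.inv(s['T']);return cv2.projectPoints(np.array(P,float).reshape(-1,1,3),cv2.Rodrigues(Ti[:3,:3])[0],Ti[:3,3],s['K'],s['D'])[0].reshape(-1,2)
E
python3 - <<'E'
from h import *
import pickle
d={}
for n in ['scene','top','wrist']:
    s=snap(n,n+'0.png');d[n]=s;print(n,s['T'][:3,3].round(),s['T'][:3,2].round(2),s['fx'])
pickle.dump(d,open('s0.pkl','wb'))
st=sense();print(st)
E
```

```text
pics
scene [  -13. -1189.  1087.] [ 0.34  0.75 -0.57] 506.97259913034804
top [ 292.   17. 1260.] [ 0.22  0.03 -0.97] 425.6853431966242
wrist [ 290. -529.  374.] [-0.24 -0.1  -0.97] 320.5383269786709
{'time': 0.15, 'joint_pos': array([-7.23853310e+01,  7.50584086e+00,  8.53171758e+01,  7.78416571e-04,
        8.72624809e+01, -4.89008636e+00]), 'qd': array([-0.0664918 , -0.16445655, -0.23633745,  0.01355426,  0.05743857,
        0.02267684]), 'joint_efforts': array([ 5.34804331e-04, -5.70065475e+01, -5.01157057e+01, -3.02625585e-04,
        9.56202974e-03, -3.05914671e-05]), 'tool_pos': array([ 229.6068368 , -553.96443018,  303.05696168]), 'tcp_rot': array([-1.79914880e+02, -8.06283189e-03,  2.25047116e+01]), 'ft_force': array([ 0.05827748, -0.3102656 , -0.19758061]), 'wrist_torque': array([ 0.04996525, -0.00948265,  0.0136921 ]), 'grip_force': 0.0, 'finger_gap': 85.34912247704708}
```

View pics/top0.png

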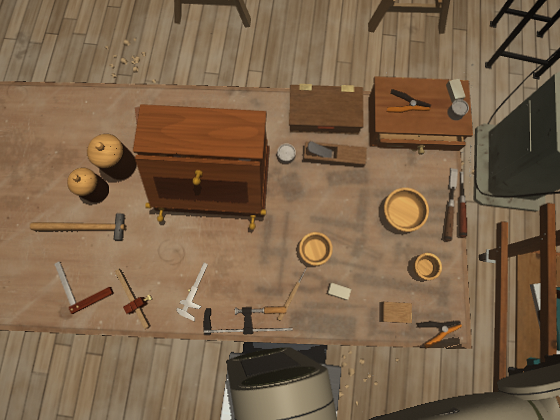

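View pics/scene0.png

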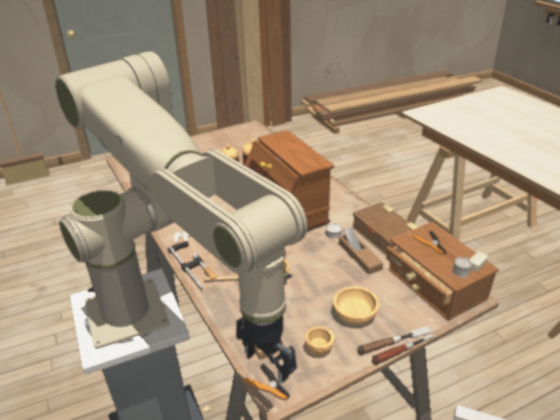

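The top view shows the cabinet at about (203,160) px and its flap knob at (197,178). The support knobs are near its lower corners, and three lids lie at (406,210), (315,249) and (427,266). In the scene view the arm hides part of the bench. Next I zoom in on the cabinet front and get first positions.

Run:
```python
from h import *
import pickle
d=pickle.load(open('s0.pkl','rb'));t=d['top'];f=t['frame']
cv2.imwrite('pics/crop1.png',cv2.resize(f[95:245,125:285],None,fx=5,fy=3.9 if 0 else 4,interpolation=cv2.INTER_CUBIC)[:600,:800])
hsv=cv2.cvtColor(f,cv2.COLOR_BGR2HSV)
for c in [(406,210),(315,249),(427,266)]: print(hsv[c[1],c[0]])
m=cv2.inRange(hsv,(10,90,140),(25,255,255))
n,l,st,ce=cv2.connectedComponentsWithStats(m)
for i in range(1,n):
    if st[i,4]>25: print(st[i],ce[i].round(1),onz(t,[ce[i]],48)[0].round())
for q in [(339,291),(396,311),(286,152)]: print(onz(t,[q],28)[0].round())
print(onz(t,[(197,178),(162,216),(252,225),(148,205),(264,212)],48).round())
```

```text
[ 17 149 214]
[ 17 149 198]
[ 17 147 206]
[329   0   8  17  78] [332.6   7.2] [1272.  -21.   48.]
[335   0   7  19  47] [338.5  10.6] [1261.  -42.   48.]
[343   0   5  20  45] [345.5   9.8] [1268.  -65.   48.]
[348   0   4  19  39] [349.8   8.5] [1274.  -79.   48.]
[372   0   8  13  29] [374.4   6.4] [1293. -159.   48.]
[188   8  12  13  83] [193.9  15. ] [1188.  431.   48.]
[365  21  17  70 577] [372.9  56.6] [1103. -167.   48.]
[326  24  11  26 116] [331.4  37.3] [1157.  -28.   48.]
[212  26  14  20 135] [218.6  34.7] [1123.  337.   48.]
[339  30  10  32 172] [343.1  48.4] [1121.  -70.   48.]
[192  33   4  13  26] [193.   37.7] [1102.  418.   48.]
[381  36  11  40 174] [385.3  54.7] [1116. -207.   48.]
[395  37  14  37 224] [402.2  56.7] [1115. -261.   48.]
[236  40  16  36 241] [243.5  58. ] [1047.  244.   48.]
[327  51   9  22  85] [332.   61.7] [1069.  -39.   48.]
[341  54  23  38 272] [354.5  78.8] [1017. -115.   48.]
[439  54   8  13  35] [441.6  59.4] [1122. -389.   48.]
[131  56   9   8  33] [135.   59.4] [1002.  591.   48.]
[175  72   9  13  67] [179.4  79.8] [947. 434.  48
[... 1411 characters left out ...]
221.  25.  48.]
[ 38 333  17  25 187] [ 46.6 342.7] [113. 661.  48.]
[211 332  33   3  70] [230.1 333.1] [205. 159.  48.]
[376 335  11   5  29] [381.1 337.2] [ 244. -254.   48.]
[459 336   7   6  28] [462.7 338.8] [ 265. -480.   48.]
[ 50 345  18  38 258] [ 58.3 361.9] [ 68. 616.  48.]
[340 345  15  65 306] [347.9 370.3] [ 147. -172.   48.]
[ 81 355  15  55 260] [ 88.4 384.5] [ 22. 520.  48.]
[ 96 356   5  19  32] [ 97.6 363.9] [ 78. 506.  48.]
[ 67 379   7  22  62] [ 70. 390.] [  1. 568.  48.]
[175 392   4  17  28] [176.4 400. ] [ 15. 276.  48.]
[ 356. -130.   28.]
[ 319. -295.   28.]
[754.  71.  28.]
[[633. 323.  48.]
 [506. 406.  48.]
 [512. 141.  48.]
 [534. 453.  48.]
 [554. 111.  48.]]
```

View pics/crop1.png

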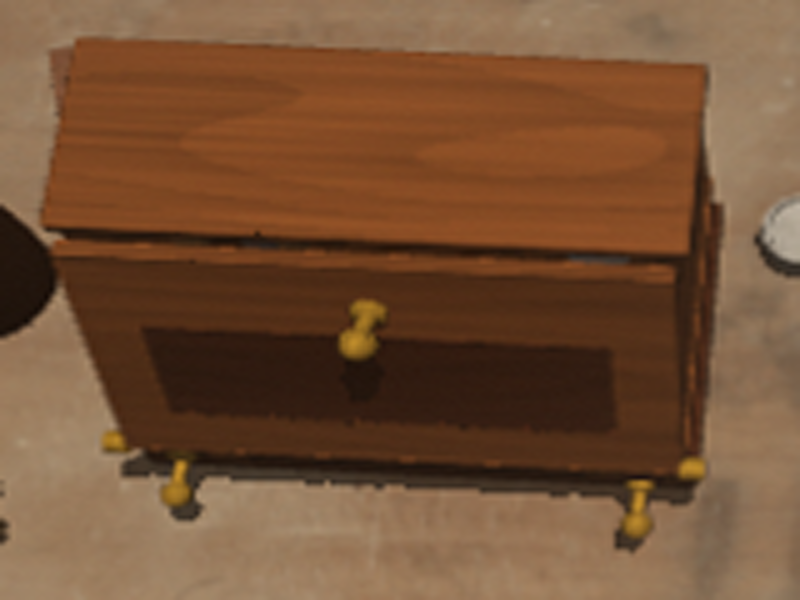

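The crop shows the three brass ball knobs, at top-image pixels of roughly (160,218), (252,226) and (197,181). Now I measure them by mask.

```bash
cat >> h.py <<'E'
def brass(s,p,rad=7,lo=(18,150,70),hi=(28,255,255)):
    m=cv2.inRange(cv2.cvtColor(s['frame'],cv2.COLOR_BGR2HSV),lo,hi)
    k=np.zeros_like(m);cv2.circle(k,(int(p[0]),int(p[1])),rad,255,-1);ys,xs=np.nonzero(m&k)
    return np.array([xs.mean(),ys.mean()]),len(xs),(xs.min(),xs.max(),ys.min(),ys.max())
E
python3 - <<'E'
from h import *
import pickle
d=pickle.load(open('s0.pkl','rb'));t=d['top'];h=cv2.cvtColor(t['frame'],cv2.COLOR_BGR2HSV)
P=[]
for p in [(160.2,218.3),(252.4,225.7),(196.6,180.7)]:
    print(h[int(p[1]),int(p[0])]); 
    try: b=brass(t,p,4);print(b);P.append(b[0])
    except Exception as e: print(e);P.append(p)
a=onz(t,P[:2],48);print(a.round(1),np.degrees(np.arctan2(-(a[0]-a[1])[0],(a[0]-a[1])[1])),np.linalg.norm(a[0]-a[1]))
print(onz(t,P[2:],221))
E
```

```text
[ 19 196 165]
(array([159.63636364, 217.72727273]), 33, (np.int64(157), np.int64(162), np.int64(214), np.int64(221)))
[ 20 192 183]
(array([251.70588235, 225.05882353]), 34, (np.int64(249), np.int64(254), np.int64(221), np.int64(228)))
[ 20 198 182]
(array([195.97777778, 180.11111111]), 45, (np.int64(193), np.int64(199), np.int64(176), np.int64(184)))
[[500.2 411.6  48. ]
 [511.5 141.5  48. ]] 2.3922755941850387 270.31099528828315
[[578.36573645 281.15227459 221.        ]]
```

>>> servo_tool(plan=[[[0.02,0.046,0,-2,0.085],[0.02,0.046,0,-2,0.085],[0.02,0.046,0,-2,0.085],[0.02,0.046,0,-2,0.085],[0.02,0.046,0,-2,0.085],[0.02,0.046,0,-2,0.085],[0.02,0.046,0,-2,0.085],[0.02,0.046,0,-2,0.085],[0.02,0.046,0,-2,0.085],[0.02,0.046,0,-2,0.085]]])

```text
time: 1.15
tool_pos: [429.3, -93.8, 303.9]
tcp_rot: [180.0, -0.0, 2.4]
ft_force: [1.1, -1.0, 0.5]
finger_gap: 84.8
grip_force: 0.0
```

>>> servo_tool(plan=[[[0.004,0.047,0,0,0.085],[0.004,0.047,0,0,0.085],[0.004,0.047,0,0,0.085],[0.004,0.047,0,0,0.085],[0.004,0.047,0,0,0.085],[0,0,0,0,0.085],[0,0,0,0,0.085],[0,0,0,0,0.085]]])

```text
time: 1.95
tool_pos: [448.9, 138.5, 303.6]
tcp_rot: [180.0, 0.0, 2.5]
ft_force: [-0.8, -0.2, 0.3]
finger_gap: 84.8
grip_force: 0.0
```

Run:
```python
from h import *
import pickle
s=snap('wrist','w1.png');c=snap('scene','scene1.png');t=snap('top','top1.png');pickle.dump((s,c,t),open('s1.pkl','wb'))
st=sense();print(st['tool_pos'],st['tcp_rot'],st['time']);print(proj(s,[(511.5,141.5,48),(500,411,48)]),s['T'][:3,3],s['T'][:3,2])
```

```text
[449.20552332 137.91794583 303.8870489 ] [ 1.79987448e+02 -2.31915305e-03  2.37479984e+00] 2.1
[[278.99417064 127.81778351]
 [ 19.30512252 131.6392319 ]] [514.56937366 141.05014763 374.27228224] [-0.25932935 -0.01094051 -0.96572698]
```

View pics/w1.png

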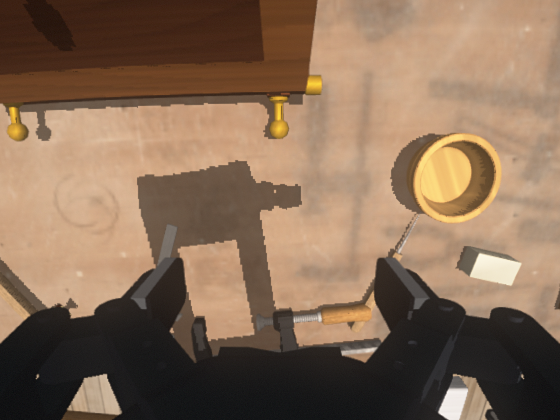

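View pics/scene1.png

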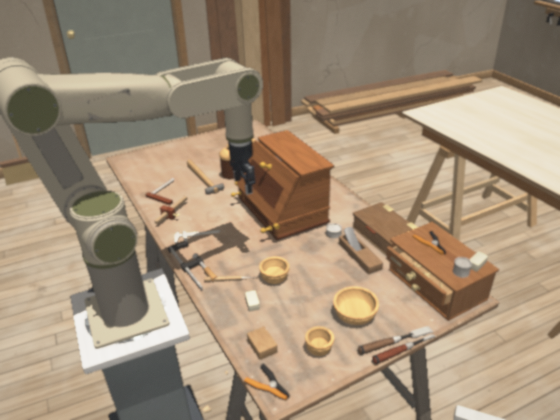

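The wrist view shows the support knobs at (17,131) and (279,128), within 2 px of where I predicted them, and a lid at (456,177). The scene view is now clear, with lids at (274,270), (355,305) and (319,341).

```bash
cat >> h.py <<'E'
def lids(s,lo=(12,90,110),hi=(24,200,255)):
    pass
E
python3 - <<'E'
from h import *
import pickle
s,c,t=pickle.load(open('s1.pkl','rb'))
d=pickle.load(open('s0.pkl','rb'));t0=d['top']
w=[brass(s,p,12)[0] for p in [(17,131),(279,128)]]
tp=[brass(t0,p,4)[0] for p in [(160.2,218.3),(252.4,225.7)]]
print(w,tri(s,w,t0,tp).round(1))
# lids: saturation mask
h=cv2.cvtColor(t['frame'],cv2.COLOR_BGR2HSV)
for p in [(406,210),(315,249),(427,266),(360,260)]: print(h[p[1]-3:p[1]+4:3,p[0]-30:p[0]+31:6].tolist())
E
```

```text
[array([ 16.66333333, 130.20333333]), array([278.42394822, 127.55987055])] [[5.007e+02 4.113e+02 5.040e+01 1.900e+00]
 [5.118e+02 1.419e+02 4.590e+01 4.000e-01]]
[[[15, 96, 141], [14, 101, 63], [16, 153, 157], [17, 149, 207], [17, 148, 213], [17, 149, 210], [17, 149, 210], [17, 151, 165], [16, 144, 71], [16, 92, 125], [15, 94, 128]], [[15, 97, 145], [14, 97, 66], [17, 153, 182], [17, 150, 206], [17, 149, 204], [17, 150, 211], [17, 149, 209], [16, 151, 193], [15, 138, 72], [15, 91, 129], [15, 85, 129]], [[15, 94, 149], [14, 101, 68], [16, 151, 169], [17, 147, 213], [17, 149, 206], [17, 149, 203], [17, 149, 209], [17, 150, 199], [16, 141, 74], [15, 89, 141], [15, 92, 139]]]
[[[15, 92, 138], [15, 97, 152], [16, 100, 66], [16, 148, 129], [18, 142, 217], [17, 150, 199], [17, 149, 203], [16, 144, 92], [15, 98, 151], [15, 98, 153], [15, 94, 149]], [[15, 94, 127], [15, 97, 147], [15, 101, 71], [16, 153, 137], [18, 146, 217], [16, 150, 195], [17, 148, 201], [16, 142, 90], [15, 89, 154], [15, 99, 157], [16, 96, 154]], [[15, 92, 125], [15, 96, 148], [15, 98, 68], [16, 152, 121], [18, 146, 217],
[... 421 characters left out ...]
0], [14, 107, 146]], [[15, 98, 148], [14, 102, 148], [14, 103, 69], [16, 147, 104], [17, 149, 204], [17, 151, 189], [15, 131, 64], [15, 152, 138], [15, 100, 151], [15, 103, 151], [15, 102, 150]]]
[[[16, 111, 145], [15, 91, 148], [16, 93, 153], [15, 99, 152], [16, 83, 145], [16, 88, 145], [15, 93, 142], [15, 91, 132], [16, 91, 132], [15, 97, 147], [15, 98, 149]], [[15, 90, 125], [15, 87, 132], [16, 96, 143], [15, 98, 148], [16, 84, 151], [16, 91, 145], [15, 94, 146], [15, 92, 142], [15, 96, 138], [14, 101, 147], [14, 99, 144]], [[16, 87, 135], [16, 91, 134], [16, 91, 129], [16, 88, 131], [15, 84, 137], [16, 90, 144], [15, 91, 143], [15, 98, 143], [16, 98, 143], [15, 99, 147], [15, 102, 147]]]
```

>>> servo_tool(plan=[[[0,0.004,-0.045,0,0.05],[0,0,-0.045,0,0.05],[0.01,0,-0.045,0,0.05],[0.015,0,-0.035,0,0.05],[0.015,0,-0.015,0,0.05],[0.015,0,-0.006,0,0.05],[0,0,0,0,0.05],[0,0,0,0,0.05]]])

```text
time: 2.9
tool_pos: [504.1, 142.3, 113.0]
tcp_rot: [180.0, 0.0, 2.4]
ft_force: [0.4, 0.5, -0.1]
finger_gap: 49.8
grip_force: 0.0
```

>>> servo_tool(plan=[[[0,0,0,0,0.01],[0,0,0,0,0.01],[0,0,0,0,0.01],[0,0,0,0,0.01],[0,0,0,0,0.01],[0,0,0,0,0.01],[0,0,0,0,0.01]]], force=60)

```text
time: 3.6
tool_pos: [504.3, 142.0, 114.0]
tcp_rot: [179.9, -0.1, 2.5]
ft_force: [-1.2, -8.3, 4.8]
finger_gap: 16.1
grip_force: 58.5
```

>>> servo_tool(plan=[[[-0.005,0,0,0,0.01],[-0.01,0,0,0,0.01],[-0.015,-0.001,0,0,0.01],[-0.015,-0.001,0,0,0.01],[-0.015,0,0,0,0.01],[0,0,0,0,0.01],[0,0,0,0,0.01]]])

```text
time: 4.3
tool_pos: [444.1, 138.7, 114.0]
tcp_rot: [179.7, -0.1, 2.5]
ft_force: [-0.9, -17.4, 7.1]
finger_gap: 16.0
grip_force: 60.0
```

Run:
```python
from h import *
s=snap('wrist','w2.png');t=snap('top','top2.png')
```

```text
(no output)
```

View pics/w2.png

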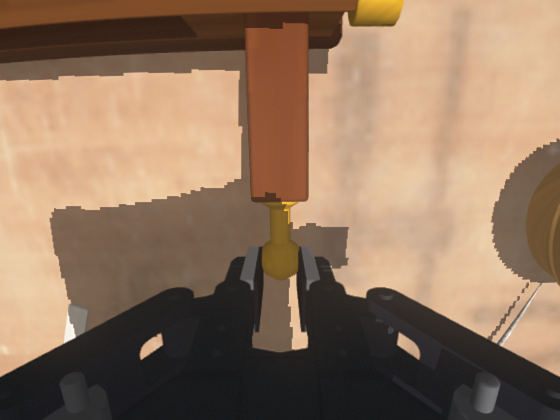

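The wrist view shows the right support about 60 mm out, with its knob at (281,258) held between the pads.

>>> servo_tool(plan=[[[-0.015,-0.003,0,0,0.01],[-0.015,-0.001,0,0,0.01],[-0.015,-0.001,0,0,0.01],[-0.015,-0.001,0,0,0.01],[-0.015,0,0,0,0.01],[-0.008,0,0,0,0.01],[-0.003,0,0,0,0.01],[0,0,0,0,0.01]]])

```text
time: 5.2
tool_pos: [358.0, 135.3, 113.6]
tcp_rot: [-180.0, -0.1, 2.5]
ft_force: [-0.7, -0.5, -0.0]
finger_gap: 10.1
grip_force: 0.0
```

>>> servo_tool(plan=[[[0,0,0.04,0,0.05],[0,0,0.04,0,0.05],[0,0,0,0,0.05],[0,0,0,0,0.05]]])

```text
time: 5.6
tool_pos: [358.7, 135.6, 193.9]
tcp_rot: [-180.0, -0.2, 2.5]
ft_force: [-0.0, 0.4, -1.1]
finger_gap: 49.9
grip_force: 0.0
```

Run:
```python
from h import *
s=snap('wrist','w3.png');t=snap('top','top3.png')
st=sense();print(st['tool_pos'],st['ft_force'])
print(proj(s,[(371.6,135.8,48),(381,136,48)]),proj(t,[(371.6,135.8,48)]))
for rr in (4,6):
  try:
    w=brass(s,proj(s,[(371.6,135.8,48)])[0],25);T=brass(t,proj(t,[(371.6,135.8,48)])[0],rr);print(w,T,onz(s,[w[0]],48),onz(t,[T[0]],48))
  except Exception as e: print(e)
```

```text
[357.35094001 135.20200617 191.78593745] [-0.81239615  0.04682355 -0.08229718]
[[280.05408326 203.48377223]
 [280.36464689 190.21210935]] [[246.86010974 273.56298739]]
zero-size array to reduction operation minimum which has no identity
zero-size array to reduction operation minimum which has no identityh.py:25: RuntimeWarning: Mean of empty slice.
  return np.array([xs.mean(),ys.mean()]),len(xs),(xs.min(),xs.max(),ys.min(),ys.max())
  ret = ret.dtype.type(ret / rcount)
```

View pics/w3.png

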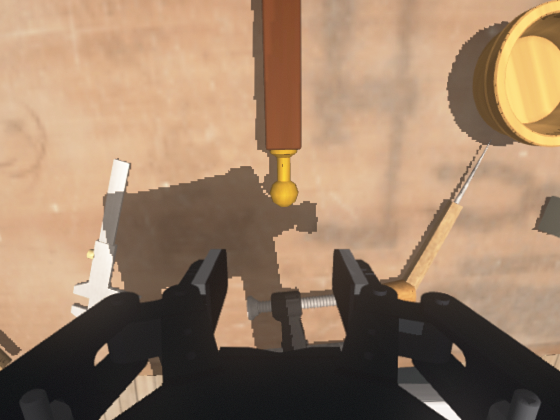

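The knob now sits at (284,192), about 8 mm short of fully out, so the fingers slipped off. With the flap no longer in the way, I regrip it deeper.

Run:
```python
from h import *
s=snap('wrist')
w=brass(s,(284,192),15);print(w,onz(s,[w[0]],48))
```

```text
(array([283.11663808, 190.56603774]), 583, (np.int64(270), np.int64(297), np.int64(177), np.int64(204))) [[379.32854915 133.5859215   48.        ]]
```

>>> servo_tool(plan=[[[0.022,-0.002,0,0,0.05],[0,0,-0.04,0,0.05],[0,0,-0.04,0,0.05],[0,0,-0.01,0,0.05],[0,0,0,0,0.05],[0,0,0,0,0.01],[0,0,0,0,0.01],[0,0,0,0,0.01],[0,0,0,0,0.01],[0,0,0,0,0.01]]])

```text
time: 6.75
tool_pos: [381.5, 133.8, 105.0]
tcp_rot: [-179.9, -0.2, 2.5]
ft_force: [-0.8, 2.5, 6.7]
finger_gap: 16.4
grip_force: 58.3
```

>>> servo_tool(plan=[[[-0.004,0,-0.004,0,0.01],[-0.004,0,0,0,0.01],[-0.002,0,0,0,0.01],[-0.002,0,0,0,0.01],[-0.002,0,0,0,0.01],[0,0,0,0,0.01]]])

```text
time: 7.35
tool_pos: [377.3, 133.8, 105.4]
tcp_rot: [-179.9, -1.7, 2.5]
ft_force: [44.3, -1.8, -17.2]
finger_gap: 16.6
grip_force: 59.1
```

>>> servo_tool(plan=[[[0.006,0,0,0,0.05],[0,0,0,0,0.05],[0,0,0,0,0.05],[0,0,0.045,0,0.05],[-0.02,0,0.045,0,0.05],[0,0,0,0,0.05],[0,0,0,0,0.05]]])

```text
time: 8.05
tool_pos: [352.3, 133.5, 190.3]
tcp_rot: [-180.0, -0.2, 2.5]
ft_force: [-0.2, 0.3, -0.7]
finger_gap: 50.1
grip_force: 0.0
```

Run:
```python
from h import *
s=snap('wrist','w4.png');t=snap('top','top4.png')
print(sense()['tool_pos'])
w=brass(s,proj(s,[(374,133.5,48)])[0],18);print(w,onz(s,[w[0]],48))
```

```text
[351.21471931 133.12990797 187.74023141]
(array([280.90939597, 187.40436242]), 596, (np.int64(267), np.int64(295), np.int64(174), np.int64(201))) [[377.41023498 133.68215675  48.        ]]
```

Run:
```python
from h import *
import pickle
s,c,t=pickle.load(open('s1.pkl','rb'))
w=[brass(s,p,12)[0] for p in [(17,131),(279,128)]];print(onz(s,w,48))
```

```text
[[501.42860914 413.82035386  48.        ]
 [511.7248709  142.0743265   48.        ]]
```

Run:
```python
from h import *
s=snap('wrist','w5.png');t=snap('top','top5.png')
print(sense()['tool_pos'])
p=proj(s,[(377,133.5,48)])[0]
h=cv2.cvtColor(s['frame'],cv2.COLOR_BGR2HSV)
w=brass(s,p,25);print(w,onz(s,[w[0]],48))
im=np.hstack([cv2.resize(s['frame'][130:260,215:345],(500,500)),cv2.resize(t['frame'][190:290,195:270],(300,400))[:400] if 0 else np.zeros((500,0,3),np.uint8)])
q=cv2.resize(t['frame'][200:300,210:285],(300,400),interpolation=cv2.INTER_CUBIC);q=np.vstack([q,np.zeros((100,300,3),np.uint8)])
cv2.imwrite('pics/c5.png',np.hstack([im,q]))
```

```text
[351.01870317 133.01046784 187.09640747]
(array([280.23218997, 181.82453826]), 758, (np.int64(266), np.int64(294), np.int64(161), np.int64(199))) [[379.82047971 133.73948214  48.        ]]
```

View pics/c5.png

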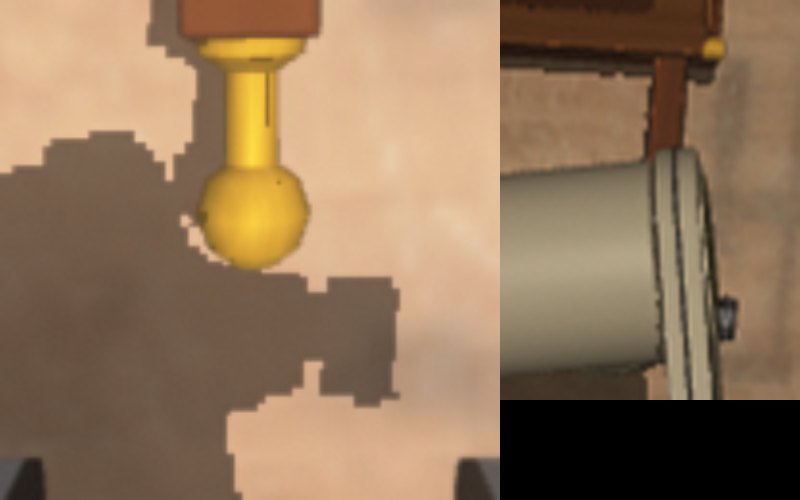

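The left panel shows the ball centred at about (281,186) in the wrist view, which makes roughly 134 mm of travel. I pull again and watch the force.

>>> servo_tool(plan=[[[0.028,0,0,0,0.05],[0,0,-0.04,0,0.05],[0,0,-0.04,0,0.05],[0,0,-0.01,0,0.05],[0,0,0,0,0.05],[0,0,0,0,0.01],[0,0,0,0,0.01],[0,0,0,0,0.01],[0,0,0,0,0.01],[0,0,0,0,0.01]]], force=100)

```text
time: 9.25
tool_pos: [381.6, 133.8, 101.1]
tcp_rot: [-179.9, -0.2, 2.5]
ft_force: [-2.1, 1.9, 8.1]
finger_gap: 15.7
grip_force: 97.4
```

>>> servo_tool(plan=[[[-0.003,0,0,0,0.01],[-0.003,0,0,0,0.01],[0,0,0,0,0.01]]])

```text
time: 9.55
tool_pos: [380.2, 133.8, 101.6]
tcp_rot: [-179.9, -1.0, 2.5]
ft_force: [34.5, 2.9, -29.1]
finger_gap: 15.5
grip_force: 98.1
```

>>> servo_tool(plan=[[[-0.003,0,0,0,0.01],[-0.003,0,0,0,0.01],[0,0,0,0,0.01]]])

```text
time: 9.85
tool_pos: [379.0, 133.7, 102.1]
tcp_rot: [-179.9, -1.8, 2.5]
ft_force: [70.1, 4.6, -66.6]
finger_gap: 14.8
grip_force: 98.5
```

70 N with almost no motion means the right support is on its end stop, fully out. I relax the pull, release, and go to the left knob.

>>> servo_tool(plan=[[[0.006,0,0,0,0.01],[0.004,0,0,0,0.01],[0,0,0,0,0.05],[0,0,0,0,0.05],[0,0,0,0,0.05],[0,0,0.05,0,0.05],[0,0,0.05,0,0.05],[0.01,0.045,0,0,0.05],[0.01,0.045,0,0,0.05],[0.01,0.045,0,0,0.05]]])

```text
time: 10.85
tool_pos: [408.4, 269.8, 200.1]
tcp_rot: [-180.0, -0.1, 2.4]
ft_force: [0.4, -0.4, -0.2]
finger_gap: 49.8
grip_force: 0.0
```

>>> servo_tool(plan=[[[0.015,0.045,0,0,0.05],[0.015,0.045,0,0,0.05],[0.01,0.045,0,0,0.05],[0,0.005,0,0,0.05],[0,0,0,0,0.05],[0,0,0,0,0.05]]])

```text
time: 11.45
tool_pos: [447.6, 407.4, 198.5]
tcp_rot: [179.9, 0.0, 2.5]
ft_force: [-0.5, -0.0, 0.4]
finger_gap: 50.1
grip_force: 0.0
```

Run:
```python
from h import *
s=snap('wrist','w6.png');t=snap('top','top6.png')
print(sense()['tool_pos'],sense()['tcp_rot'])
p=proj(s,[(501,412,48),(379,134,48)]);print(p)
w=brass(s,p[0],25);print(w,onz(s,[w[0]],48))
p=proj(t,[(379,134,48)])[0];b=brass(t,p,5);print(p,b,onz(t,[b[0]],48))
```

```text
[447.94453577 406.99271304 199.11877549] [ 1.79981358e+02 -5.47689277e-04  2.44940389e+00]
[[275.7034888  142.91520956]
 [595.58112033 308.28428684]]
(array([275.97120419, 139.69240838]), 764, (np.int64(262), np.int64(290), np.int64(117), np.int64(158))) [[503.1551862  411.90641897  48.        ]]
[247.85701518 271.0292889 ] (array([248.18918919, 271.24324324]), 37, (np.int64(245), np.int64(251), np.int64(267), np.int64(275))) [[378.51891115 132.98212286  48.        ]]
```

>>> servo_tool(plan=[[[0,0.004,-0.04,0,0.05],[0.01,0,-0.03,0,0.05],[0.02,0,-0.013,0,0.05],[0.018,0,-0.006,0,0.05],[0,0,0,0,0.05],[0,0,0,0,0.01],[0,0,0,0,0.01],[0,0,0,0,0.01],[0,0,0,0,0.01],[0,0,0,0,0.01]]], force=80)

```text
time: 12.55
tool_pos: [496.0, 411.8, 111.1]
tcp_rot: [180.0, -0.0, 2.5]
ft_force: [-1.6, -6.4, 6.2]
finger_gap: 15.4
grip_force: 78.1
```

>>> servo_tool(plan=[[[-0.01,0,0,0,0.01],[-0.015,-0.001,0,0,0.01],[-0.015,-0.001,0,0,0.01],[-0.015,-0.001,0,0,0.01],[-0.015,0,0,0,0.01],[-0.015,-0.001,0,0,0.01],[-0.015,-0.001,0,0,0.01],[-0.015,0,0,0,0.01],[-0.005,0,0,0,0.01],[0,0,0,0,0.01]]])

```text
time: 13.55
tool_pos: [375.7, 404.9, 111.0]
tcp_rot: [179.7, -0.0, 2.5]
ft_force: [-0.4, -18.9, 15.4]
finger_gap: 15.3
grip_force: 80.5
```

>>> servo_tool(plan=[[[-0.005,0,0,0,0.01],[-0.004,0,0,0,0.01],[0,0,0,0,0.01]]])

```text
time: 13.85
tool_pos: [367.4, 404.4, 111.0]
tcp_rot: [179.7, -0.0, 2.5]
ft_force: [0.4, -20.8, 16.1]
finger_gap: 15.5
grip_force: 80.8
```

>>> servo_tool(plan=[[[-0.004,-0.002,0,0,0.01],[-0.004,0,0,0,0.01],[0,0,0,0,0.01]]])

```text
time: 14.15
tool_pos: [359.3, 403.7, 111.1]
tcp_rot: [179.8, -0.1, 2.5]
ft_force: [0.1, -14.3, 11.5]
finger_gap: 15.5
grip_force: 80.2
```

>>> servo_tool(plan=[[[-0.003,0,0,0,0.01],[-0.002,0,0,0,0.01],[0,0,0,0,0.01]]])

```text
time: 14.45
tool_pos: [356.2, 403.5, 111.1]
tcp_rot: [179.8, -0.3, 2.5]
ft_force: [11.7, -14.4, 3.8]
finger_gap: 15.3
grip_force: 79.4
```

Left travel is 140 mm and the stop is being felt. The cabinet's edges suggest a yaw of about 3.5°, so the right bar probably started about 7 mm out, which fits its end stop.

>>> servo_tool(plan=[[[-0.003,0,0,0,0.01],[-0.001,0,0,0,0.01],[0,0,0,0,0.01]]])

```text
time: 14.75
tool_pos: [355.4, 403.4, 111.2]
tcp_rot: [179.9, -0.7, 2.5]
ft_force: [31.0, -12.4, -8.6]
finger_gap: 15.3
grip_force: 78.4
```

>>> servo_tool(plan=[[[0.004,0,0,0,0.01],[0,0,0,0,0.05],[0,0,0,0,0.05],[0,0,0,0,0.05],[0,0,0.05,0,0.05],[0,0,0.05,0,0.05],[0,-0.02,0.05,0,0.05],[0.01,-0.045,0.05,0,0.05],[0.02,-0.045,0.04,0,0.05],[0.02,-0.01,0,0,0.05]]])

```text
time: 15.75
tool_pos: [398.5, 307.5, 331.3]
tcp_rot: [-179.7, -0.5, 2.5]
ft_force: [1.0, 1.4, 0.1]
finger_gap: 50.0
grip_force: 0.0
```

>>> servo_tool(plan=[[[0.03,0,0,1,0.05],[0.03,0,0,0,0.05],[0,0,0,0,0.05],[0,0,0,0,0.05]]])

```text
time: 16.15
tool_pos: [457.0, 308.3, 324.1]
tcp_rot: [180.0, 0.1, 3.5]
ft_force: [-0.5, -0.4, -0.4]
finger_gap: 50.1
grip_force: 0.0
```

Run:
```python
from h import *
import pickle
s=snap('wrist','w7.png');t=snap('top','top7.png');pickle.dump((s,t),open('s7.pkl','wb'))
print(sense()['tool_pos'],sense()['tcp_rot'])
p=proj(t,[(364,405,48),(379,134,48)]);b=[brass(t,q,5)[0] for q in p];a=onz(t,b,48);print(a,np.degrees(np.arctan2(-(a[0]-a[1])[0],(a[0]-a[1])[1])))
p=proj(s,[(578,281,221)])[0];print(p);w=brass(s,p,30);print(w)
d=pickle.load(open('s0.pkl','rb'));t0=d['top'];b=brass(t0,(196.6,180.7),4)
print(tri(s,[w[0]],t0,[b[0]]))
```

```text
[456.37325374 308.48636352 324.53143534] [-1.79989214e+02  2.83169263e-02  3.54889616e+00]
[[361.40705901 402.4323193   48.        ]
 [378.74784809 133.26951064  48.        ]] 3.686181018155978
[349.08937667  14.57459432]
(array([349.91495393,  16.61445783]), 1411, (np.int64(328), np.int64(372), np.int64(0), np.int64(37)))
[[577.37161466 280.7409145  222.22665461   1.27032414]]
```

View pics/w7.png

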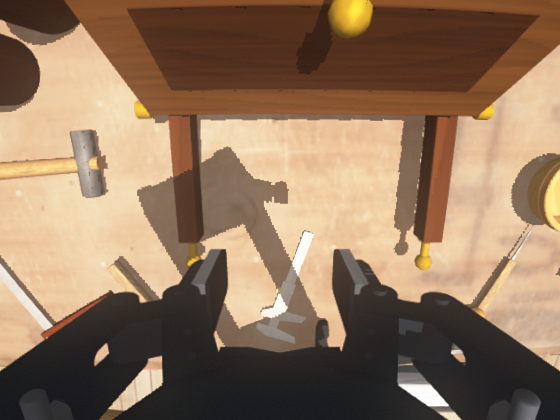

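The wrist view shows both supports out by equal amounts, with their knobs at (192,258) and (424,261), and the flap knob at (350,16). The cabinet yaw comes out at 3.7°. Now the flap knob.

>>> servo_tool(plan=[[[0.04,-0.009,0,0,0.05],[0.04,-0.009,0,0,0.05],[0.04,-0.01,0,0,0.05],[0,0,-0.02,0,0.05],[0,0,-0.02,0,0.05],[0,0,0,0,0.05],[0,0,0,0,0.05]]])

```text
time: 16.95
tool_pos: [576.3, 280.6, 284.8]
tcp_rot: [180.0, 0.1, 3.6]
ft_force: [0.3, -0.2, 0.6]
finger_gap: 50.2
grip_force: 0.0
```

>>> servo_tool(plan=[[[0,0,0,0,0.012],[0,0,0,0,0.012],[0,0,0,0,0.012],[0,0,0,0,0.012],[0,0,0,0,0.012],[0,0,0,0,0.012]]])

```text
time: 17.55
tool_pos: [577.4, 281.2, 286.9]
tcp_rot: [-179.9, -0.2, 3.5]
ft_force: [-1.5, 4.2, 6.5]
finger_gap: 17.3
grip_force: 78.0
```

>>> servo_tool(plan=[[[-0.013,-0.001,0.003,0,0.012],[-0.013,-0.001,0.002,0,0.012],[-0.013,-0.001,0.001,0,0.012],[-0.013,-0.001,0,0,0.012],[0,0,0,0,0.012]]])

```text
time: 18.05
tool_pos: [523.8, 277.6, 290.9]
tcp_rot: [-179.9, -0.0, 3.7]
ft_force: [-2.9, 6.8, -1.9]
finger_gap: 16.4
grip_force: 87.3
```

>>> servo_tool(plan=[[[-0.013,-0.001,-0.001,0,0.012],[-0.013,-0.001,-0.003,0,0.012],[-0.013,0,-0.004,0,0.012],[-0.013,-0.001,-0.005,0,0.012],[-0.012,-0.001,-0.006,0,0.012],[0,0,0,0,0.012]]])

```text
time: 18.65
tool_pos: [460.0, 272.0, 271.2]
tcp_rot: [180.0, 0.1, 3.5]
ft_force: [0.1, -0.3, -0.1]
finger_gap: 11.6
grip_force: 0.0
```

>>> servo_tool(plan=[[[-0.03,0,0,0,0.05],[-0.03,0,0.03,0,0.05],[0,0,0.04,0,0.05],[0,0,0,0,0.05],[0,0,0,0,0.05]]])

```text
time: 19.15
tool_pos: [402.2, 272.4, 343.9]
tcp_rot: [-179.9, -0.2, 3.5]
ft_force: [0.9, -0.4, -0.5]
finger_gap: 50.1
grip_force: 0.0
```

Run:
```python
from h import *
import pickle
s=snap('wrist','w8.png');t=snap('top','top8.png');c=snap('scene','sc8.png')
print(sense()['tool_pos'])
O=np.array([535.7,278.6]);u=np.array([.998,.0643])
for f in range(-30,30,5):
    r_=np.radians(f);a=150*np.sin(r_)+37*np.cos(r_);z=73+150*np.cos(r_)-37*np.sin(r_)
    q=proj(s,[np.r_[O-a*u,z]])[0]
    try:b=brass(s,q,14);print(f,q.round(),b[0].round(),b[1])
    except Exception: pass
```

```text
[401.24549639 271.87214554 340.62535435]
-15 [283. -12.] [283.   1.] 44
-10 [283.  16.] [283.  15.] 555
-5 [283.  43.] [283.  42.] 555h.py:25: RuntimeWarning: Mean of empty slice.
  return np.array([xs.mean(),ys.mean()]),len(xs),(xs.min(),xs.max(),ys.min(),ys.max())
  ret = ret.dtype.type(ret / rcount)
```

View pics/w8.png

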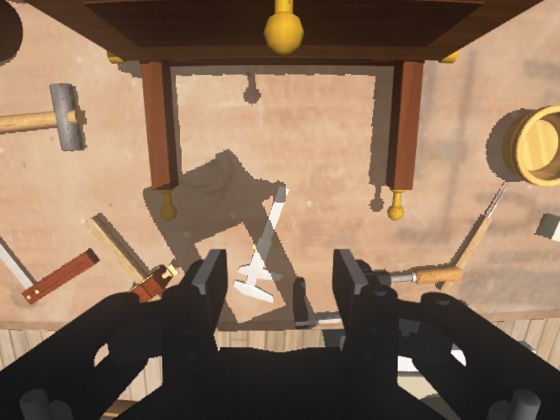

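The flap knob at (284,32) puts the flap leaning back about 7°, so the fingers slipped off near upright. I'll close the fingers, drop them into the 70 mm gap behind the free edge, then push the inner face forward and down.

>>> servo_tool(plan=[[[0,0,0.012,0,0],[0.048,0.003,0,0,0],[0.048,0.003,0,0,0],[0.048,0.003,0,0,0],[0.046,0.002,0,0,0],[0.004,0,0,0,0],[0,0,0,0,0],[0,0,-0.03,0,0],[0,0,-0.02,0,0],[0,0,0,0,0]]])

```text
time: 20.3
tool_pos: [592.8, 282.9, 300.8]
tcp_rot: [179.9, 0.3, 3.5]
ft_force: [-0.6, -0.6, 0.5]
finger_gap: -0.3
grip_force: 0.0
```

>>> servo_tool(plan=[[[-0.02,-0.001,0,0,0],[-0.01,-0.001,0,0,0],[-0.01,-0.001,0,0,0],[-0.01,0,0,0,0],[-0.01,-0.001,0,0,0]]])

```text
time: 20.8
tool_pos: [535.1, 279.5, 305.5]
tcp_rot: [-179.9, -0.2, 3.5]
ft_force: [5.0, 1.8, -2.7]
finger_gap: -0.0
grip_force: 2.3
```

>>> servo_tool(plan=[[[-0.017,-0.001,-0.006,0,0],[-0.017,-0.001,-0.008,0,0],[-0.012,-0.001,-0.005,0,0],[-0.012,-0.001,-0.005,0,0],[-0.011,0,-0.007,0,0],[-0.011,-0.001,-0.007,0,0]]])

```text
time: 21.4
tool_pos: [455.2, 274.4, 267.6]
tcp_rot: [-179.9, -0.2, 3.5]
ft_force: [4.2, 0.5, 0.3]
finger_gap: -0.0
grip_force: 1.8
```

>>> servo_tool(plan=[[[-0.01,0,-0.008,0,0],[-0.009,-0.001,-0.009,0,0],[-0.008,-0.001,-0.01,0,0],[-0.008,0,-0.011,0,0],[-0.006,0,-0.011,0,0],[-0.006,-0.001,-0.012,0,0]]])

```text
time: 22.0
tool_pos: [407.7, 271.5, 204.4]
tcp_rot: [-179.9, -0.0, 3.5]
ft_force: [1.5, 2.7, 2.3]
finger_gap: 0.1
grip_force: 1.4
```

>>> servo_tool(plan=[[[-0.004,0,-0.012,0,0],[-0.004,-0.001,-0.013,0,0],[-0.002,0,-0.01,0,0],[-0.001,0,-0.01,0,0],[0,0,-0.005,0,0],[0,0,0,0,0]]])

```text
time: 22.6
tool_pos: [396.6, 269.6, 153.3]
tcp_rot: [179.9, 0.1, 3.5]
ft_force: [-0.2, 0.4, -1.4]
finger_gap: -0.2
grip_force: 0.0
```

>>> servo_tool(plan=[[[0,0,-0.002,0,0],[0,0,-0.002,0,0],[0,0,-0.002,0,0]]])

```text
time: 22.9
tool_pos: [397.6, 270.2, 151.7]
tcp_rot: [180.0, -0.0, 3.5]
ft_force: [-20.2, -10.9, 46.0]
finger_gap: -0.0
grip_force: 22.7
```

The 46 N with no give means the flap is down on the supports. I lift clear and move over the lids.

>>> servo_tool(plan=[[[0,0,0.05,0,0],[0,0,0.05,0,0],[0,0,0.05,0,0],[0,-0.045,0.02,0,0.03],[0,-0.045,0,0,0.03],[0,-0.045,0,0,0.03],[0,-0.045,0,0,0.03],[0,-0.045,0,0,0.03],[0,-0.045,0,0,0.03],[0,-0.045,0,0,0.03]]])

```text
time: 23.9
tool_pos: [396.9, -46.8, 319.1]
tcp_rot: [180.0, -0.1, 3.5]
ft_force: [1.0, -0.5, -0.2]
finger_gap: 30.3
grip_force: 0.0
```

>>> servo_tool(plan=[[[0,-0.045,0,0,0.03],[0,-0.045,0,0,0.03],[0,0,0,0,0.03],[0,0,0,0,0.03]]])

```text
time: 24.3
tool_pos: [397.0, -135.9, 318.7]
tcp_rot: [-180.0, -0.0, 3.3]
ft_force: [-0.0, 1.2, 0.0]
finger_gap: 30.1
grip_force: 0.0
```

```bash
cat >> h.py <<'E'
def lidfind(s,z=48,smin=122,box=(-600,60,250,750)):
    h=cv2.cvtColor(s['frame'],cv2.COLOR_BGR2HSV);m=cv2.inRange(h,(12,smin,50),(23,200,255))
    m=cv2.morphologyEx(m,cv2.MORPH_OPEN,np.ones((3,3),np.uint8))
    out=[]
    for c in cv2.findContours(m,cv2.RETR_EXTERNAL,cv2.CHAIN_APPROX_NONE)[0]:
        if len(c)<40: continue
        hull=cv2.convexHull(c).reshape(-1,2)
        P=onz(s,hull,z)[:,:2];e=cv2.fitEllipse(P.astype(np.float32)) if len(P)>5 else None
        if e is None: continue
        (x,y),(a,b),_=e
        if box[2]<x<box[3] and box[0]<y<box[1] and 50<a and b<190 and a/b>.7: out.append([x,y,a,b,*np.array(cv2.minEnclosingCircle(hull)[0])])
    return np.array(out).round(1)
E
python3 - <<'E'
from h import *
import pickle
s=snap('wrist','w9.png');t=snap('top','top9.png');c=snap('scene','sc9.png');pickle.dump((s,t,c),open('s9.pkl','wb'))
print(sense()['tool_pos'])
for n,q in zip('wtc',(s,t,c)): print(n,lidfind(q))
cv2.imwrite('pics/v9.png',np.vstack([np.hstack([t['frame'][90:350,120:470],c['frame'][130:390,150:500]]),])[:, :800])
E
```

```text
[ 397.33608644 -133.9221064   318.71813648]
w [[ 324.7 -292.2   63.3   87.8  409.   256. ]
 [ 456.1 -365.7   75.2   90.9  493.7  145.1]
 [ 468.7  -48.5   95.2   95.9  198.8  112.6]
 [ 604.1 -299.2  110.2  132.5  456.     1. ]]
t [[ 466.9  -48.2   96.4   97.5  315.1  248.4]
 [ 618.9 -303.2  119.1  133.9  405.7  209.6]]
c []
```

View pics/v9.png

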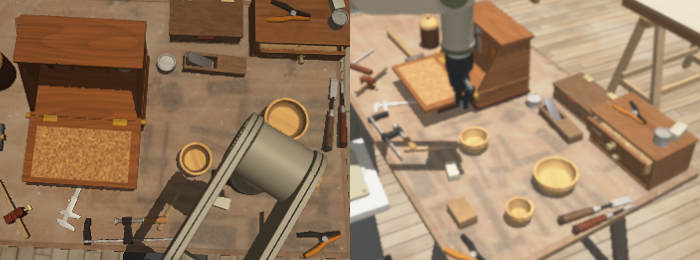

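The top view shows the flap down and level, cork up, and the supports hidden under it. Three lids remain on the bench at about (468,-48), (619,-303) and (456,-366), with fitted diameters near 96, 132 and 78 mm.

Run:
```python
from h import *
import pickle
s1,c1,t1=pickle.load(open('s1.pkl','rb'));s,t,c=pickle.load(open('s9.pkl','rb'));t0=pickle.load(open('s0.pkl','rb'))['top']
print('t1',lidfind(t1));print('t0',lidfind(t0));print('w1',lidfind(s1))
print('c1',lidfind(c1,smin=110),lidfind(c,smin=110))
# height of lid4 rim centre
a=lidfind(s1);b=lidfind(t1)
for x in a:
  for y in b:
    if np.hypot(*(x[:2]-y[:2]))<15:
       print(tri(s1,proj(s1,[np.r_[x[:2],48]]),t1,proj(t1,[np.r_[y[:2],48]])))
# flap corners
h=cv2.cvtColor(t['frame'],cv2.COLOR_BGR2HSV);print(h[240,190:205:5],h[265,200])
m=cv2.inRange(h,(8,60,110),(22,255,255));k=np.zeros_like(m);k[205:283,140:262]=255
p=proj(t,[(435.9,272.2,80)]);print(p)
cv2.imwrite('pics/m.png',m&k)
```

```text
t1 [[ 453.5 -370.8   77.6   83.3  427.   267. ]
 [ 466.9  -48.3   96.4   97.3  315.2  248.5]
 [ 613.3 -299.9  131.9  134.7  405.7  209.6]]
t0 [[ 453.5 -370.8   77.6   83.3  427.   267. ]
 [ 466.9  -48.2   96.5   97.4  315.2  248.3]
 [ 613.2 -299.8  131.9  134.8  405.7  209.6]]
w1 [[469.8 -44.6  94.6 103.5 454.1 175.4]]
c1 [[ 450.6 -381.1   69.8   99.7  318.5  340.5]
 [ 610.  -308.6  124.2  149.4  355.3  304.6]
 [ 463.2  -60.6   87.6  124.8  274.2  268.6]] [[ 450.8 -381.7   69.4   97.9  318.5  340.8]
 [ 612.2 -304.4  124.9  136.5  355.3  304.6]
 [ 463.   -60.9   88.8  123.2  274.   268.4]]
[[468.38537244 -48.91070202  40.04867557   0.76397274]]
[[ 15 160 177]
 [ 14 163 169]
 [ 15 155 202]] [ 15 160 188]
[[200.86098102 243.65417982]]
```

Lids identified: lid_2 (D132), lid_4 (D96) and lid_5 (D78). Lid_2 goes first, so I hover over it for a close measurement.

>>> servo_tool(plan=[[[0.033,-0.04,0,0,0.03],[0.033,-0.04,0,0,0.03],[0.033,-0.04,0,0,0.03],[0.033,-0.036,0,0,0.03],[0,0,0,0,0.03],[0,0,0,0,0.03],[0,0,0,0,0.03]]])

```text
time: 25.15
tool_pos: [525.8, -285.0, 319.1]
tcp_rot: [-180.0, -0.0, 3.6]
ft_force: [-0.1, 0.8, 0.8]
finger_gap: 29.9
grip_force: 0.0
```

Run:
```python
from h import *
import pickle
s=snap('wrist','w10.png');print(sense()['tool_pos'],sense()['tcp_rot'])
print(lidfind(s));c=snap('scene');t=snap('top')
print(lidfind(t))
t0=pickle.load(open('s0.pkl','rb'))['top']
for a in lidfind(s):
  for b in lidfind(t0):
    if np.hypot(*(a[:2]-b[:2]))<25: print(tri(s,proj(s,[np.r_[a[:2],48]]),t0,proj(t0,[np.r_[b[:2],48]])).round(1))
```

```text
[ 525.71857296 -285.01564021  319.71176906] [ 1.79959985e+02 -7.02398500e-02  3.61402165e+00]
[[ 331.1 -560.1   82.    91.8  557.5  298. ]
 [ 459.6 -371.1   67.1   86.   351.3  247.4]
 [ 471.7  -53.3   94.8  109.4   75.8  218.4]
 [ 617.3 -300.1  120.   128.8  301.5   97.5]]
[[ 466.9  -48.1   96.9   97.3  315.   248.3]
 [ 620.5 -288.4  102.3  138.5  405.   208.6]]
[[ 4.551e+02 -3.744e+02  3.630e+01  3.000e-01]]
[[468.5 -48.3  40.    1.1]]
[[ 617.1 -301.6   37.3    2.8]]
```

Run:
```python
from h import *
s=snap('wrist');h=cv2.cvtColor(s['frame'],cv2.COLOR_BGR2HSV)
P=proj(s,[(613.2,-300,48),(613.2,-234,48),(613.2,-366,48),(679,-300,48),(547,-300,48)]);print(P.round())
print('row',[(x,*h[97,x]) for x in range(225,385,5)])
print('col',[(y,*h[y,301]) for y in range(20,180,5)])
```

```text
[[299. 104.]
 [234. 100.]
 [362. 109.]
 [304.  36.]
 [294. 169.]]
row [(225, np.uint8(13), np.uint8(84), np.uint8(210)), (230, np.uint8(13), np.uint8(80), np.uint8(210)), (235, np.uint8(14), np.uint8(111), np.uint8(200)), (240, np.uint8(23), np.uint8(118), np.uint8(253)), (245, np.uint8(15), np.uint8(139), np.uint8(176)), (250, np.uint8(16), np.uint8(142), np.uint8(209)), (255, np.uint8(17), np.uint8(143), np.uint8(227)), (260, np.uint8(23), np.uint8(121), np.uint8(253)), (265, np.uint8(23), np.uint8(119), np.uint8(253)), (270, np.uint8(22), np.uint8(123), np.uint8(253)), (275, np.uint8(22), np.uint8(122), np.uint8(252)), (280, np.uint8(23), np.uint8(120), np.uint8(253)), (285, np.uint8(23), np.uint8(121), np.uint8(253)), (290, np.uint8(23), np.uint8(123), np.uint8(253)), (295, np.uint8(24), np.uint8(116), np.uint8(254)), (300, np.uint8(23), np.uint8(119), np.uint8(253)), (305, np.uint8(23), np.uint8(115), np.uint8(254)), (310, np.uint8(23), np.uint8(119), np.uint8(254)), (315, np.uint8(23), np.uint8(119), np.uint8(254)), (320, np.uint8(23), np.uint8(117), np.uint8(254)), (325, np.ui
[... 1512 characters left out ...]
nt8(22), np.uint8(124), np.uint8(253)), (115, np.uint8(23), np.uint8(119), np.uint8(254)), (120, np.uint8(23), np.uint8(120), np.uint8(253)), (125, np.uint8(24), np.uint8(114), np.uint8(254)), (130, np.uint8(25), np.uint8(111), np.uint8(254)), (135, np.uint8(24), np.uint8(117), np.uint8(254)), (140, np.uint8(25), np.uint8(108), np.uint8(254)), (145, np.uint8(20), np.uint8(132), np.uint8(249)), (150, np.uint8(16), np.uint8(142), np.uint8(222)), (155, np.uint8(16), np.uint8(142), np.uint8(191)), (160, np.uint8(23), np.uint8(117), np.uint8(255)), (165, np.uint8(17), np.uint8(134), np.uint8(234)), (170, np.uint8(14), np.uint8(79), np.uint8(206)), (175, np.uint8(14), np.uint8(80), np.uint8(220))]
```

```bash
sed -i 's/(23,200,255)/(27,200,255)/' h.py
python3 - <<'E'
from h import *
import pickle
s=snap('wrist');L=lidfind(s,smin=100);print(L)
t0=pickle.load(open('s0.pkl','rb'))['top']
for a in L:
  for b in lidfind(t0):
    if np.hypot(*(a[:2]-b[:2]))<25: print(tri(s,proj(s,[np.r_[a[:2],48]]),t0,proj(t0,[np.r_[b[:2],48]])).round(1))
E
```

```text
[[ 459.7 -371.9   75.3   85.3  350.3  247. ]
 [ 472.1  -53.4   96.4  111.3   75.6  218.1]
 [ 616.3 -300.5  132.   132.8  298.8   98.5]]
[[ 4.551e+02 -3.749e+02  3.590e+01  4.000e-01]]
[[468.7 -48.3  39.7   1.4]]
[[ 616.3 -301.6   38.7    1.8]]
```

>>> servo_tool(plan=[[[0.043,0.023,0,0,0.03],[0.043,0.023,0,0,0.03],[0,0,-0.045,0,0.03],[0,0,-0.045,0,0.03],[0,0,-0.045,0,0.03],[0,0,-0.045,0,0.03],[0,0,-0.02,0,0.03],[0,0,-0.008,0,0.03],[0,0,0,0,0.03],[0,0,0,0,0.03]]])

```text
time: 26.4
tool_pos: [612.7, -241.1, 113.0]
tcp_rot: [179.9, -0.2, 3.5]
ft_force: [0.2, 0.5, -0.4]
finger_gap: 29.8
grip_force: 0.0
```

Run:
```python
from h import *
s=snap('wrist','w11.png');print(sense()['tool_pos'],sense()['ft_force'])
```

```text
[ 613.03008631 -241.26082923  113.47576466] [ 0.83301157 -1.42018557  0.67855382]
```

View pics/w11.png

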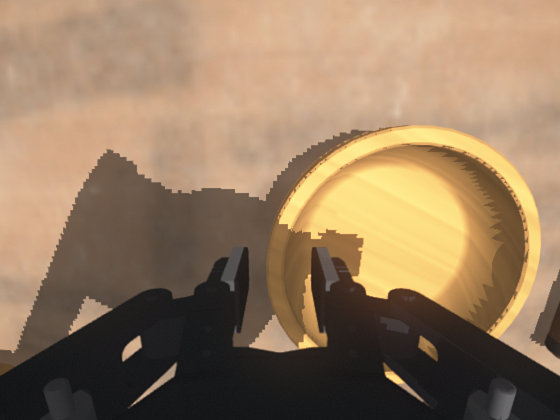

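The wrist view shows the skirt edge at about (280,270), cleanly between the two pads at x≈240 and x≈320. I lower 5 mm and grip.

>>> servo_tool(plan=[[[0,0.002,-0.005,0,0.03],[0,0,0,0,0.03],[0,0,0,0,0.0],[0,0,0,0,0.0],[0,0,0,0,0.0],[0,0,0,0,0.0],[0,0,0,0,0.0]]], force=90)

```text
time: 27.15
tool_pos: [611.7, -238.8, 106.2]
tcp_rot: [180.0, -0.0, 3.5]
ft_force: [-3.2, 0.9, 5.5]
finger_gap: 6.0
grip_force: 85.8
```

>>> servo_tool(plan=[[[0,0,0.01,0,0.0],[0,0,0.02,0,0.0],[0,0,0.03,0,0.0],[0,0,0.04,0,0.0],[0,0,0.04,0,0.0],[0,0,0,0,0.0]]])

```text
time: 27.75
tool_pos: [614.6, -239.8, 254.3]
tcp_rot: [179.7, -0.6, 3.5]
ft_force: [0.9, -0.6, 1.0]
finger_gap: 5.7
grip_force: 86.0
```

Run:
```python
from h import *
s=snap('wrist','w12.png');t=snap('top');z=sense();print(z['tool_pos'],z['ft_force'],z['finger_gap'],z['grip_force'])
print(lidfind(s,z=z['tool_pos'][2]-58,smin=100));print(lidfind(t))
```

```text
[ 612.33934628 -238.83278341  247.4886832 ] [ 1.31273363  0.64690926 -2.76166868] 5.814331856209777 86.03506373881828
[[ 620.9 -306.6  136.4  144.9  421.   244. ]]
[[ 448.2 -378.8   59.    76.5  429.   268. ]
 [ 467.2  -48.3   96.4   97.   315.2  248.2]
 [ 657.6 -343.8  139.8  150.9  420.9  195.6]]
```

>>> servo_tool(plan=[[[-0.015,0.015,-0.01,0,0.0],[-0.03,0.03,-0.01,0,0.0],[-0.03,0.03,-0.005,0,0.0],[-0.03,0.03,0,0,0.0],[-0.03,0.03,0,0,0.0],[-0.03,0.03,0,0,0.0],[-0.015,0.035,0,0,0.0],[0,0.035,0,0,0.0],[0,0.035,0,0,0.0],[0,0.035,0,0,0.0]]])

```text
time: 28.85
tool_pos: [430.1, 67.7, 218.7]
tcp_rot: [-180.0, 0.2, 3.5]
ft_force: [1.0, 1.4, -1.6]
finger_gap: 5.9
grip_force: 86.2
```

>>> servo_tool(plan=[[[0,0.035,0,0,0.0],[0,0.035,0,0,0.0],[0,0.035,0,0,0.0],[0,0.035,0,0,0.0],[0,0.035,0,0,0.0],[0,0.035,0,0,0.0],[0,0.035,0,0,0.0],[0,0.02,0,0,0.0],[0,0,0,0,0.0],[0,0,0,0,0.0]]])

```text
time: 29.85
tool_pos: [430.6, 331.0, 218.6]
tcp_rot: [179.9, 0.2, 3.6]
ft_force: [-0.0, 0.3, -1.1]
finger_gap: 5.8
grip_force: 86.4
```

Run:
```python
from h import *
s=snap('wrist','w13.png');z=sense();print(z['tool_pos'],z['ft_force'],z['finger_gap'],z['grip_force'])
print(lidfind(s,z=z['tool_pos'][2]-59,smin=100,box=(100,500,250,750)))
```

```text
[430.8779035  330.52230264 218.9561605 ] [ 0.05565554 -0.64700994 -1.57356982] 5.651317285165965 86.36155190732097
[]
```

>>> servo_tool(plan=[[[0.001,0.003,-0.015,0,0.0],[0,0,-0.01,0,0.0],[0,0,-0.005,0,0.0],[0,0,0,0,0.0],[0,0,0,0,0.0]]])

```text
time: 30.4
tool_pos: [432.6, 334.1, 190.4]
tcp_rot: [180.0, 0.0, 3.5]
ft_force: [0.3, -0.0, -1.3]
finger_gap: 5.6
grip_force: 86.3
```

>>> servo_tool(plan=[[[0,0,-0.002,0,0.0],[0,0,-0.002,0,0.0],[0,0,0,0,0.0]]])

```text
time: 30.7
tool_pos: [432.7, 334.5, 186.7]
tcp_rot: [-180.0, -0.0, 3.5]
ft_force: [-0.2, 0.1, -1.0]
finger_gap: 6.0
grip_force: 86.3
```

>>> servo_tool(plan=[[[0,0,-0.001,0,0.0],[0,0,-0.001,0,0.0],[0,0,0,0,0.0]]])

```text
time: 31.0
tool_pos: [432.9, 334.9, 185.7]
tcp_rot: [-179.9, -0.1, 3.5]
ft_force: [-2.2, 0.2, 5.1]
finger_gap: 5.6
grip_force: 87.7
```

>>> servo_tool(plan=[[[0,0,0,0,0.02],[0,0,0,0,0.03],[0,0,0,0,0.03],[0,0,0.03,0,0.03],[0,0,0.04,0,0.03],[-0.03,-0.045,0.05,0,0.03],[-0.02,-0.04,0.05,0,0.03],[0,0,0,0,0.03],[0,0,0,0,0.03]]])

```text
time: 31.9
tool_pos: [397.8, 273.9, 327.3]
tcp_rot: [-179.9, -0.2, 3.5]
ft_force: [-1.4, 0.6, -0.8]
finger_gap: 29.9
grip_force: 0.0
```

```bash
cat >> h.py <<'E'
def rim(s,c,z,D,n=72,k=(0.8,1.25)):
    """circle fit of outermost lid-coloured->background step along rays from c at height z"""
    pass
E
python3 - <<'E'
from h import *
s=snap('wrist','w14.png');z=sense();print(z['tool_pos'])
h=cv2.cvtColor(s['frame'],cv2.COLOR_BGR2HSV)
P=proj(s,[(436,272,128),(436,338,128),(436,206,128),(502,272,128),(370,272,128)]);print(P.round())
y,x=P[0].round().astype(int)[::-1]
print('row',[(i,*map(int,h[y,i])) for i in range(int(P[1][0])-20,int(P[2][0])+20,6)])
for zz in(120,128): print(lidfind(s,z=zz,smin=100,box=(100,500,250,750)))
E
```

```text
[397.42068288 273.99755247 325.68560017]
[[285. 159.]
 [206. 155.]
 [363. 164.]
 [290.  76.]
 [280. 234.]]
row [(186, 16, 145, 232), (192, 16, 146, 233), (198, 17, 142, 244), (204, 16, 146, 236), (210, 16, 146, 145), (216, 15, 145, 120), (222, 15, 148, 129), (228, 15, 148, 133), (234, 15, 146, 143), (240, 21, 129, 255), (246, 23, 122, 253), (252, 22, 125, 253), (258, 22, 126, 251), (264, 22, 128, 252), (270, 22, 123, 252), (276, 22, 128, 251), (282, 21, 130, 250), (288, 22, 127, 251), (294, 21, 129, 251), (300, 21, 128, 251), (306, 22, 122, 253), (312, 22, 127, 251), (318, 22, 123, 253), (324, 22, 124, 253), (330, 19, 134, 246), (336, 16, 148, 195), (342, 16, 147, 167), (348, 15, 145, 132), (354, 21, 126, 252), (360, 19, 132, 248), (366, 18, 136, 248), (372, 17, 141, 243), (378, 17, 142, 245)]
[]
[]
```

View pics/w14.png

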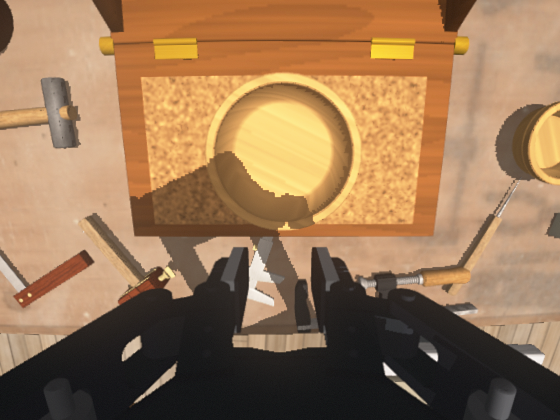

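The wrist view shows lid_2 seated on the cork with its rim from x 206 to 361 and y 72 to 227. That's well centred on the cork, whose centre is about (283,148).

Run:
```python
from h import *
import pickle
s=snap('wrist');p=[(206,150),(361,153),(284,72),(284,227)]
print(onz(s,p,128).round(1)); print(onz(s,[(141,150),(425,150),(283,78),(283,222),(283,236),(283,45)],80).round(1))
t=snap('top');c=snap('scene');print(lidfind(t),lidfind(c,smin=110))
h=cv2.cvtColor(s['frame'],cv2.COLOR_BGR2GRAY)
cc=cv2.HoughCircles(cv2.GaussianBlur(h,(5,5),1),cv2.HOUGH_GRADIENT,1.5,30,param1=120,param2=40,minRadius=50,maxRadius=90);print(cc[0][:5])
print(onz(s,[cc[0][0][:2]],128))
```

```text
[[439.3 337.7 128. ]
 [444.6 208.9 128. ]
 [503.7 276.9 128. ]
 [376.3 268.8 128. ]]
[[431.7 413.1  80. ]
 [448.7 133.3  80. ]
 [505.7 277.3  80. ]
 [366.2 268.6  80. ]
 [351.  267.6  80. ]
 [534.4 279.1  80. ]]
[[ 453.6 -370.9   77.5   82.9  427.1  266.9]
 [ 467.   -48.1   96.7   97.4  315.1  248.1]] [[ 450.7 -381.6   69.8   97.2  318.5  340.8]
 [ 462.8  -60.8   87.9  124.1  274.   268.5]]
[[282.75 150.75  70.7 ]]
[[442.34773394 274.03346699 128.        ]]
```

>>> servo_tool(plan=[[[0,-0.025,0,0,0.03],[0,-0.045,0,0,0.03],[0,-0.045,0,0,0.03],[0,-0.045,0,0,0.03],[0,-0.045,0,0,0.03],[0,-0.045,0,0,0.03],[0,-0.045,0,0,0.03],[0,-0.025,0,0,0.03],[0,0,0,0,0.03],[0,0,0,0,0.03]]])

```text
time: 33.1
tool_pos: [397.3, -46.0, 324.7]
tcp_rot: [-179.9, 0.1, 3.4]
ft_force: [-0.2, 0.1, -0.4]
finger_gap: 29.9
grip_force: 0.0
```

Run:
```python
from h import *
s=snap('wrist','w15.png');z=sense();print(z['tool_pos'],z['tcp_rot'])
for zz in (40,48,56): print(lidfind(s,z=zz,smin=100))
```

```text
[397.3021254  -45.41892192 324.90133451] [-1.79939540e+02  1.05084022e-01  3.49932205e+00]
[[469.1 -48.   98.7  99.1 285.2 117.1]]
[[469.  -47.9  96.5  96.8 285.2 117.1]]
[[468.8 -47.8  94.3  94.6 285.2 117.1]]
```

>>> servo_tool(plan=[[[0.035,0.021,0,0,0.03],[0.034,0.02,0,0,0.03],[0,0,-0.045,0,0.03],[0,0,-0.045,0,0.03],[0,0,-0.045,0,0.03],[0,0,-0.045,0,0.03],[0,0,-0.025,0,0.03],[0,0,-0.013,0,0.03],[0,0,0,0,0.03],[0,0,0,0,0.03]]])

```text
time: 34.15
tool_pos: [467.2, -4.4, 109.0]
tcp_rot: [180.0, -0.1, 3.6]
ft_force: [0.2, -0.8, 0.3]
finger_gap: 30.0
grip_force: 0.0
```

>>> servo_tool(plan=[[[0,0,0,0,0.0],[0,0,0,0,0.0],[0,0,0,0,0.0],[0,0,0,0,0.0],[0,0,0,0,0.0]]])

```text
time: 34.65
tool_pos: [467.9, -5.0, 109.8]
tcp_rot: [180.0, -0.2, 3.5]
ft_force: [-0.7, 2.2, 6.8]
finger_gap: 4.9
grip_force: 89.6
```

>>> servo_tool(plan=[[[0,0,0.01,0,0.0],[0,0,0.02,0,0.0],[0,0,0.04,0,0.0],[0,0,0.045,0,0.0],[0,0.015,0.03,0,0.0],[-0.01,0.035,0,0,0.0],[-0.01,0.035,0,0,0.0],[-0.008,0.035,0,0,0.0],[0,0.035,0,0,0.0],[0,0.035,0,0,0.0]]])

```text
time: 35.65
tool_pos: [437.9, 186.3, 253.9]
tcp_rot: [-180.0, -0.1, 3.5]
ft_force: [0.2, -0.8, 0.1]
finger_gap: 5.0
grip_force: 89.4
```

>>> servo_tool(plan=[[[0,0.035,0,0,0.0],[0,0.035,0,0,0.0],[0,0.035,0,0,0.0],[0,0.026,0,0,0.0],[0,0,0,0,0.0],[0,0,0,0,0.0]]])

```text
time: 36.25
tool_pos: [438.1, 316.1, 253.2]
tcp_rot: [180.0, 0.0, 3.6]
ft_force: [-0.6, -0.0, -1.6]
finger_gap: 5.8
grip_force: 89.5
```

Run:
```python
from h import *
s=snap('wrist','w16.png');z=sense();print(z['tool_pos'],z['ft_force'],z['finger_gap'],z['grip_force'])
```

```text
[438.26277224 315.49960622 253.08752885] [-0.66651328  0.55478048 -1.68319324] 5.642991515104588 89.49881354084937
```

>>> servo_tool(plan=[[[0.001,0.001,-0.015,0,0.0],[0,0,-0.015,0,0.0],[0,0,-0.008,0,0.0],[0,0,-0.004,0,0.0],[0,0,0,0,0.0],[0,0,0,0,0.0]]])

```text
time: 36.9
tool_pos: [439.5, 317.0, 211.0]
tcp_rot: [-180.0, -0.0, 3.5]
ft_force: [0.0, 0.0, 0.4]
finger_gap: 5.4
grip_force: 89.4
```

>>> servo_tool(plan=[[[0,0,-0.003,0,0.0],[0,0,-0.002,0,0.0],[0,0,0,0,0.0]]])

```text
time: 37.2
tool_pos: [439.4, 317.1, 205.8]
tcp_rot: [-180.0, -0.0, 3.5]
ft_force: [-0.4, -0.6, -0.5]
finger_gap: 4.9
grip_force: 89.5
```

>>> servo_tool(plan=[[[0,0,-0.001,0,0.0],[0,0,-0.001,0,0.0],[0,0,0,0,0.0]]])

```text
time: 37.5
tool_pos: [439.5, 317.7, 205.3]
tcp_rot: [-179.9, -0.1, 3.5]
ft_force: [-4.8, 0.7, 7.8]
finger_gap: 5.5
grip_force: 90.6
```

Contact came at the expected height (205 mm). I release and inspect.

>>> servo_tool(plan=[[[0,0,0,0,0.018],[0,0,0,0,0.02],[0,0,0,0,0.02],[0,0,0.03,0,0.03],[0,0,0.04,0,0.03],[-0.02,-0.02,0.05,0,0.03],[-0.02,-0.025,0,0,0.03],[0,0,0,0,0.03],[0,0,0,0,0.03]]])

```text
time: 38.4
tool_pos: [401.9, 274.4, 317.4]
tcp_rot: [-180.0, -0.0, 3.5]
ft_force: [0.3, -0.1, 1.1]
finger_gap: 30.1
grip_force: 0.0
```

Run:
```python
from h import *
s=snap('wrist','w17.png');z=sense();print(z['tool_pos'])
g=cv2.GaussianBlur(cv2.cvtColor(s['frame'],cv2.COLOR_BGR2GRAY),(5,5),1)
print(proj(s,[(441,273,128),(441,273,144)]).round())
for a,b,zz in ((30,52,144),(52,66,144),(66,90,128)):
    cc=cv2.HoughCircles(g,cv2.HOUGH_GRADIENT,1.5,20,param1=120,param2=25,minRadius=a,maxRadius=b)
    if cc is not None:
        for q in cc[0][:4]:
            o=onz(s,[q[:2],q[:2]+[q[2],0]],zz);print(zz,q.round(1),o[0].round(1),'R',np.linalg.norm(o[1]-o[0]).round(1))
t=snap('top');print(lidfind(t))
```

```text
[401.99818667 274.65479269 317.016749  ]
[[284. 159.]
 [284. 161.]]
144 [284.2 155.2  36.8] [445.4 273.4 144. ] R 27.8
144 [290.2 275.2  44.6] [346.7 262.1 144. ] R 37.3
144 [278.2 300.8  51.2] [322.1 270.6 144. ] R 43.9
144 [300.8 168.8  51.2] [436.  260.2 144. ] R 39.2
144 [284.2 156.8  62.8] [444.3 273.3 144. ] R 47.6
144 [272.2 137.2  58.4] [458.2 283.2 144. ] R 43.6
144 [299.2 140.2  58.4] [457.2 262.9 144. ] R 43.9
144 [279.8 287.2  58.4] [335.  270.1 144. ] R 49.5
128 [284.2 156.8  80.8] [442.8 273.  128. ] R 65.4
128 [269.2 170.2  72.6] [431.1 284.5 128. ] R 59.2
128 [405.8 206.2  87.4] [408.  167.8 128. ] R 77.6
128 [299.2 170.2  72.6] [432.6 260.1 128. ] R 59.4
[[ 453.5 -370.9   77.4   83.2  427.1  266.9]]
```

Hough circles fit both rims. Lid_2 has R 65.4 at (442.8,273.0) and lid_4 has R 47.6 at (444.3,273.3), so they are concentric and level. For lid_5 I hover with the same relative camera geometry so the vision bias cancels.

>>> servo_tool(plan=[[[0,-0.03,0,0,0.03],[0,-0.047,0,0,0.03],[0,-0.047,0,0,0.03],[0,-0.047,0,0,0.03],[0,-0.047,0,0,0.03],[0,-0.047,0,0,0.03],[0,-0.047,0,0,0.03],[0,-0.047,0,0,0.03],[0,-0.047,0,0,0.03],[0,-0.047,0,0,0.03]]])

```text
time: 39.5
tool_pos: [402.0, -180.4, 316.8]
tcp_rot: [-180.0, 0.0, 3.5]
ft_force: [0.7, 0.3, 0.3]
finger_gap: 29.8
grip_force: 0.0
```

>>> servo_tool(plan=[[[0,-0.047,0,0,0.03],[0,-0.047,0,0,0.03],[0.01,-0.047,-0.025,0,0.03],[0,-0.047,-0.045,0,0.03],[0,-0.002,-0.025,0,0.03],[0,0,0,0,0.03],[0,0,0,0,0.03],[0,0,0,0,0.03]]])

```text
time: 40.3
tool_pos: [412.2, -353.8, 236.5]
tcp_rot: [179.9, -0.1, 3.6]
ft_force: [-0.3, 0.0, 0.6]
finger_gap: 29.8
grip_force: 0.0
```

Run:
```python
from h import *
s=snap('wrist','w18.png');z=sense();print(z['tool_pos'],z['tcp_rot'])
print(lidfind(s,smin=100))
g=cv2.GaussianBlur(cv2.cvtColor(s['frame'],cv2.COLOR_BGR2GRAY),(5,5),1)
cc=cv2.HoughCircles(g,cv2.HOUGH_GRADIENT,1.5,20,param1=120,param2=25,minRadius=44,maxRadius=60)
for q in cc[0][:4]:
            o=onz(s,[q[:2],q[:2]+[q[2],0]],48);print(q.round(1),o[0].round(1),'R',np.linalg.norm(o[1]-o[0]).round(1))
```

```text
[ 412.25051297 -353.88618046  236.83871823] [ 1.79865831e+02 -1.20671260e-01  3.57343321e+00]
[[ 456.7 -372.7   78.3   78.7  306.1  152.3]]
[305.2 152.2  47.2] [ 458. -372.   48.] R 37.9
[530.2 290.2  59.2] [ 345.2 -595.8   48. ] R 65.2
```

>>> servo_tool(plan=[[[0.002,-0.017,-0.016,0,0.03],[0,0,0,0,0.03],[0,0,0,0,0.03],[0,0,0,0,0.03]]])

```text
time: 40.75
tool_pos: [413.7, -370.6, 220.1]
tcp_rot: [179.9, -0.1, 3.5]
ft_force: [0.7, 0.7, 0.1]
finger_gap: 30.5
grip_force: 0.0
```

Run:
```python
from h import *
for i in range(2):
    s=snap('wrist');z=sense();print(z['tool_pos'],z['tcp_rot'][2])
    L=lidfind(s,smin=100);print(L)
g=cv2.GaussianBlur(cv2.cvtColor(s['frame'],cv2.COLOR_BGR2GRAY),(5,5),1)
cc=cv2.HoughCircles(g,cv2.HOUGH_GRADIENT,1.5,20,param1=120,param2=25,minRadius=44,maxRadius=60)
print(cc[0][0],onz(s,[cc[0][0][:2]],48))
```

```text
[ 413.62267298 -370.6358767   219.94527648] 3.533795849097241
[[ 456.8 -372.8   78.3   78.5  285.7  154.1]]
[ 413.55731075 -370.63516626  219.75752484] 3.534730257726819
[[ 456.8 -372.8   78.3   78.5  285.1  154.1]]
[284.25 153.75  51.35] [[ 458.48731131 -371.7243239    48.        ]]
```

>>> servo_tool(plan=[[[0.02,0.017,0,0,0.03],[0.021,0.016,0,0,0.03],[0,0,-0.03,0,0.03],[0,0,-0.04,0,0.03],[0,0,-0.025,0,0.03],[0,0,-0.016,0,0.03],[0,0,0,0,0.03],[0,0,0,0,0.03]]])

```text
time: 41.65
tool_pos: [454.7, -338.2, 108.8]
tcp_rot: [180.0, -0.0, 3.5]
ft_force: [0.1, -0.3, 0.6]
finger_gap: 30.0
grip_force: 0.0
```

>>> servo_tool(plan=[[[0,0,0,0,0.0],[0,0,0,0,0.0],[0,0,0,0,0.0],[0,0,0,0,0.0],[0,0,0,0,0.0],[0,0,0,0,0.0]]])

```text
time: 42.25
tool_pos: [455.3, -338.6, 110.0]
tcp_rot: [179.9, -0.1, 3.5]
ft_force: [-1.1, 2.3, 6.4]
finger_gap: 5.4
grip_force: 84.1
```

Run:
```python
from h import *
for i in range(3):
    snap('scene');z=sense();print(z['tool_pos'],z['tcp_rot'],z['finger_gap'],z['ft_force'])
```

```text
[ 455.27756869 -338.64393666  109.99386924] [ 1.79872486e+02 -1.47122482e-01  3.50836834e+00] 5.7867584528201705 [-1.40585416  2.27887964  6.55062978]
[ 455.29434129 -338.64748322  110.00537354] [ 1.79871918e+02 -1.49377133e-01  3.50767064e+00] 6.073410560894463 [-1.20708441  1.05259227  5.40200169]
[ 455.28666716 -338.67546161  110.02949025] [ 1.79870293e+02 -1.51274071e-01  3.50594161e+00] 5.7994895837221545 [-0.21011555  1.92366642  4.83047751]
```

>>> servo_tool(plan=[[[0,0,0.01,0,0.0],[0,0,0.02,0,0.0],[0,0,0.04,0,0.0],[0,0,0.045,0,0.0],[0,0.02,0.045,0,0.0],[-0.013,0.035,0,0,0.0],[0,0.035,0,0,0.0],[0,0.035,0,0,0.0],[0,0.035,0,0,0.0],[0,0.035,0,0,0.0]]])

```text
time: 43.4
tool_pos: [441.0, -141.7, 269.0]
tcp_rot: [179.9, -0.1, 3.5]
ft_force: [1.2, 0.3, -1.0]
finger_gap: 5.8
grip_force: 83.9
```

>>> servo_tool(plan=[[[0,0.035,0,0,0.0],[0,0.035,0,0,0.0],[0,0.035,0,0,0.0],[0,0.035,0,0,0.0],[0,0.035,0,0,0.0],[0,0.035,0,0,0.0],[0,0.035,0,0,0.0],[0,0.035,0,0,0.0],[0,0.035,0,0,0.0],[0,0.035,0,0,0.0]]])

```text
time: 44.4
tool_pos: [441.1, 208.6, 269.1]
tcp_rot: [-180.0, -0.1, 3.5]
ft_force: [1.1, -1.1, -1.2]
finger_gap: 6.0
grip_force: 83.9
```

>>> servo_tool(plan=[[[0,0.035,0,0,0.0],[0,0.035,0,0,0.0],[0,0.03,0,0,0.0],[0,0,0,0,0.0],[0,0,0,0,0.0],[0,0,0,0,0.0]]])

```text
time: 45.0
tool_pos: [441.3, 306.5, 268.2]
tcp_rot: [180.0, -0.0, 3.5]
ft_force: [0.6, -0.2, -0.1]
finger_gap: 5.5
grip_force: 84.0
```

Run:
```python
from h import *
s=snap('wrist','w19.png');z=sense();print(z['tool_pos'],z['tcp_rot'],z['finger_gap'],z['ft_force'])
```

```text
[441.34736867 306.34764071 268.12764152] [ 1.79997066e+02 -2.74547476e-02  3.45549991e+00] 5.986676527337095 [-0.55136875 -0.29410444  0.34551761]
```

Target is (441.8, 307.7, 221.5).

>>> servo_tool(plan=[[[0.0005,0.0013,-0.012,0,0.0],[0,0,-0.012,0,0.0],[0,0,-0.01,0,0.0],[0,0,-0.005,0,0.0],[0,0,0,0,0.0],[0,0,0,0,0.0]]])

```text
time: 45.65
tool_pos: [441.3, 308.2, 228.4]
tcp_rot: [180.0, 0.1, 3.5]
ft_force: [-2.1, -1.0, 6.0]
finger_gap: 5.8
grip_force: 96.0
```

>>> servo_tool(plan=[[[0,0,-0.002,0,0.0],[0,0,-0.002,0,0.0],[0,0,-0.002,0,0.0],[0,0,0,0,0.0]]])

```text
time: 46.05
tool_pos: [442.2, 310.2, 226.4]
tcp_rot: [-179.8, -0.2, 3.5]
ft_force: [-9.4, 3.0, 25.7]
finger_gap: 5.2
grip_force: 103.8
```

>>> servo_tool(plan=[[[0,0,0.006,0,0.0],[0,0,0.004,0,0.0],[0,0,0,0,0.0],[0,0,0,0,0.0]]])

```text
time: 46.45
tool_pos: [441.5, 308.2, 231.8]
tcp_rot: [180.0, 0.1, 3.5]
ft_force: [-0.5, 0.1, -0.5]
finger_gap: 5.3
grip_force: 93.9
```

Run:
```python
from h import *
s=snap('wrist','w20.png');z=sense();print(z['tool_pos'],z['tcp_rot'],z['finger_gap'],z['ft_force'])
zt=z['tool_pos'][2]
print(proj(s,[(444.3,273.3,144),(442.8,273,128)]).round())
g=cv2.GaussianBlur(cv2.cvtColor(s['frame'],cv2.COLOR_BGR2GRAY),(5,5),1)
for a,b,zz in ((40,130,zt-61),):
    cc=cv2.HoughCircles(g,cv2.HOUGH_GRADIENT,1.5,15,param1=120,param2=30,minRadius=a,maxRadius=b)
    for q in cc[0][:8]:
            o=onz(s,[q[:2],q[:2]+[q[2],0]],zz);print(q.round(1),o[0].round(1),'R',np.linalg.norm(o[1]-o[0]).round(1))
cv2.imwrite('pics/z20.png',s['frame'])
```

```text
[441.43322098 308.12565162 231.75928658] [1.79965824e+02 6.46675358e-02 3.49163429e+00] 5.822626123512177 [ 0.02475237  0.18501979 -1.34756974]
[[345. 251.]
 [340. 243.]]
[341.2 251.2 101. ] [454.7 281.4 170.8] R 45.8
[351.8 264.8  96.1] [448.4 275.9 170.8] R 44.3
[359.2 281.2  91.1] [440.5 271.5 170.8] R 42.8
[438.8 242.2 117.6] [461.3 238.2 170.8] R 57.2
[351.8 236.2  97.8] [461.9 277.6 170.8] R 43.9
[396.8 273.8 124.2] [445.1 254.7 170.8] R 60.2
[477.8 200.2 125.8] [481.4 224.4 170.8] R 62.1
[425.2 189.8 114.2] [484.5 248.6 170.8] R 52.1
```

View pics/w20.png

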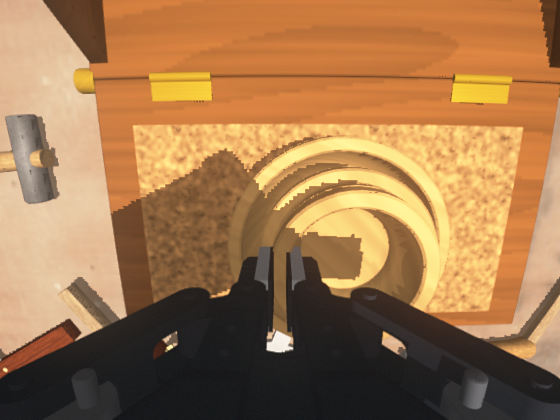

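The wrist view shows lid_5 held with its rim top at (355,187) and right edge at (440,260). Just below are lid_4's rim (top about (350,167), right about x=437) and lid_2's rim (top about (345,136)). I measure the relative offset from these edges.

Run:
```python
from h import *
s=snap('wrist');z=sense();zt=z['tool_pos'][2]
h=cv2.cvtColor(s['frame'],cv2.COLOR_BGR2GRAY).astype(int)
S=cv2.cvtColor(s['frame'],cv2.COLOR_BGR2HSV)
print('col345',[(y,h[y,345]) for y in range(128,225,2)])
print('row260',[(x,h[255,x]) for x in range(380,460,2)])
for n,p,zz in (('l5top',(355,187),zt-61.5),('l5right',(440,262),zt-61.5),('l4top',(352,168),144),('l4right',(437,235),144),('l2top',(345,137),128),('l2right',(449,235),128)):
    print(n,onz(s,[p],zz).round(1))
```

```text
col345 [(128, np.int64(191)), (130, np.int64(201)), (132, np.int64(207)), (134, np.int64(202)), (136, np.int64(192)), (138, np.int64(220)), (140, np.int64(237)), (142, np.int64(237)), (144, np.int64(238)), (146, np.int64(236)), (148, np.int64(234)), (150, np.int64(195)), (152, np.int64(133)), (154, np.int64(141)), (156, np.int64(148)), (158, np.int64(152)), (160, np.int64(164)), (162, np.int64(164)), (164, np.int64(127)), (166, np.int64(127)), (168, np.int64(162)), (170, np.int64(197)), (172, np.int64(228)), (174, np.int64(229)), (176, np.int64(231)), (178, np.int64(234)), (180, np.int64(154)), (182, np.int64(120)), (184, np.int64(101)), (186, np.int64(184)), (188, np.int64(114)), (190, np.int64(122)), (192, np.int64(212)), (194, np.int64(217)), (196, np.int64(235)), (198, np.int64(235)), (200, np.int64(234)), (202, np.int64(234)), (204, np.int64(233)), (206, np.int64(230)), (208, np.int64(188)), (210, np.int64(203)), (212, np.int64(207)), (214, np.int64(210)), (216, np.int64(212)), (218, np.int64(213)), (220, np.int64(215)), (222, np.int64(216)), (224, np.int64(218))]
row260 [(380, 
[... 340 characters left out ...]
), (412, np.int64(99)), (414, np.int64(100)), (416, np.int64(103)), (418, np.int64(108)), (420, np.int64(105)), (422, np.int64(144)), (424, np.int64(182)), (426, np.int64(222)), (428, np.int64(230)), (430, np.int64(230)), (432, np.int64(230)), (434, np.int64(232)), (436, np.int64(233)), (438, np.int64(234)), (440, np.int64(222)), (442, np.int64(226)), (444, np.int64(225)), (446, np.int64(223)), (448, np.int64(208)), (450, np.int64(220)), (452, np.int64(222)), (454, np.int64(219)), (456, np.int64(199)), (458, np.int64(195))]
l5top [[483.6 278.7 170.3]]
l5right [[451.7 235.4 170.3]]
l4top [[488.4 274.7 144. ]]
l4right [[456. 225. 144.]]
l2top [[502.7 276.6 128. ]]
l2right [[451.2 208.9 128. ]]
```

Both the force (−9 N in x) and the edges say lid_5 sits about 3–4 mm too far in +x. I shift −3 mm and try again gently.

>>> servo_tool(plan=[[[-0.003,0,0,0,0.0],[0,0,-0.003,0,0.0],[0,0,-0.002,0,0.0],[0,0,0,0,0.0]]])

```text
time: 46.95
tool_pos: [438.4, 308.3, 227.0]
tcp_rot: [180.0, 0.0, 3.5]
ft_force: [-0.6, -0.5, -0.3]
finger_gap: 5.6
grip_force: 93.8
```

>>> servo_tool(plan=[[[0,0,-0.001,0,0.0],[0,0,-0.001,0,0.0],[0,0,0,0,0.0]]])

```text
time: 47.25
tool_pos: [438.6, 308.4, 225.5]
tcp_rot: [180.0, 0.0, 3.5]
ft_force: [0.1, -0.1, -0.8]
finger_gap: 5.5
grip_force: 93.9
```

Now it passes the earlier contact height freely.

>>> servo_tool(plan=[[[0,0,-0.001,0,0.0],[0,0,-0.001,0,0.0],[0,0,0,0,0.0]]])

```text
time: 47.55
tool_pos: [438.6, 308.4, 223.5]
tcp_rot: [180.0, 0.0, 3.5]
ft_force: [0.3, -0.3, -0.1]
finger_gap: 5.7
grip_force: 93.9
```

>>> servo_tool(plan=[[[0,0,-0.001,0,0.0],[0,0,-0.001,0,0.0],[0,0,0,0,0.0]]])

```text
time: 47.85
tool_pos: [438.8, 308.6, 222.1]
tcp_rot: [-180.0, -0.0, 3.5]
ft_force: [-1.2, -0.1, 4.1]
finger_gap: 5.6
grip_force: 94.5
```

Contact at 222.1 mm against an expected 222, so it is seated. I release and verify.

>>> servo_tool(plan=[[[0,0,0,0,0.018],[0,0,0,0,0.02],[0,0,0,0,0.02],[0,0,0.03,0,0.025],[0,0,0.04,0,0.03],[-0.018,-0.015,0.04,0,0.03],[-0.018,-0.018,0,0,0.03],[0,0,0,0,0.03],[0,0,0,0,0.03]]])

```text
time: 48.75
tool_pos: [402.6, 275.4, 331.5]
tcp_rot: [-180.0, -0.0, 3.5]
ft_force: [0.1, 0.4, 0.2]
finger_gap: 30.0
grip_force: 0.0
```

Run:
```python
from h import *
s=snap('wrist','w21.png');z=sense();print(z['tool_pos'])
g=cv2.GaussianBlur(cv2.cvtColor(s['frame'],cv2.COLOR_BGR2GRAY),(5,5),1)
f,d=s['fx'],z['tool_pos'][2]+71
for R,zz in ((39,160),(48,144),(66,128)):
    r0=int(f*R/(d-zz))
    cc=cv2.HoughCircles(g,cv2.HOUGH_GRADIENT,1.5,10,param1=120,param2=20,minRadius=r0-6,maxRadius=r0+6)
    for q in (cc[0][:3] if cc is not None else []):
            o=onz(s,[q[:2],q[:2]+[q[2],0]],zz);print(zz,q.round(1),o[0].round(1),'R',np.linalg.norm(o[1]-o[0]).round(1))
```

```text
[402.72268947 275.52083672 331.08958548]
160 [297.8 173.2  56.1] [433.4 263.3 160. ] R 42.8
160 [300.8 149.2  56.1] [451.5 262.4 160. ] R 42.0
160 [288.8 162.8  51.2] [440.9 270.7 160. ] R 38.6
144 [281.2 171.8  62.4] [431.5 275.7 144. ] R 50.6
144 [290.2 158.2  57.5] [442.8 269.2 144. ] R 46.2
144 [300.8 147.8  57.5] [451.6 261.4 144. ] R 45.9
128 [285.8 158.2  75.5] [441.  272.4 128. ] R 64.4
128 [278.2 167.2  72.2] [432.9 278.3 128. ] R 62.0
128 [273.8 156.8  78.8] [441.6 282.7 128. ] R 67.1
```

Run:
```python
from h import *
s=snap('wrist');C=np.array([441,271.5])
g=cv2.GaussianBlur(cv2.cvtColor(s['frame'],cv2.COLOR_BGR2GRAY),(3,3),0).astype(np.float32)
# rays at rim heights: strongest gradient near each rim's outer radius, then circle fit
for R,zz in ((39,160),(48,144),(66,128)):
    pts=[]
    for a in np.radians(np.arange(0,360,4)):
        rr=np.arange(R-4.5,R+4.5,.25);P=np.c_[C[0]+rr*np.cos(a),C[1]+rr*np.sin(a),np.full(len(rr),zz)]
        q=proj(s,P).astype(np.float32);v=cv2.remap(g,q[:,:1],q[:,1:],cv2.INTER_LINEAR).ravel()
        d=v[:-2]-v[2:];i=d.argmax()
        if d[i]>12: pts.append(P[i+1,:2])
    pts=np.array(pts)
    for _ in range(3):
        A=np.c_[2*pts,np.ones(len(pts))];x=np.linalg.lstsq(A,(pts**2).sum(1),rcond=None)[0]
        Rf=np.sqrt(x[2]+x[:2]@x[:2]);e=np.linalg.norm(pts-x[:2],axis=1)-Rf;pts=pts[abs(e)<max(.8,1.5*e.std())]
    print(zz,len(pts),x[:2].round(1),Rf.round(1),e.std().round(2),cv2.fitEllipse(pts.astype(np.float32))[1])
```

```text
160 20 [441.8 271.1] 37.1 0.43 (73.55135345458984, 75.45918273925781)
144 58 [439.9 269.8] 47.4 0.23 (94.6893310546875, 95.22138214111328)
128 15 [438.7 271. ] 65.8 0.6 (130.7009735107422, 133.87901306152344)
```

>>> servo_tool(plan=[[[-0.01,-0.03,0.02,0,0.03],[-0.01,-0.03,0.02,0,0.03],[0,0,0,0,0.03],[0,0,0,0,0.03],[0,0,0,0,0.03]]])

```text
time: 49.35
tool_pos: [382.8, 215.9, 370.5]
tcp_rot: [180.0, 0.1, 3.5]
ft_force: [0.9, -0.8, -0.0]
finger_gap: 30.1
grip_force: 0.0
```

Run:
```python
from h import *
s=snap('wrist');g=cv2.GaussianBlur(cv2.cvtColor(s['frame'],cv2.COLOR_BGR2GRAY),(3,3),0).astype(np.float32)
def fit(R,zz,C=(441,271)):
    pts=[]
    for a in np.radians(np.arange(0,360,4)):
        rr=np.arange(R-5,R+5,.25);P=np.c_[C[0]+rr*np.cos(a),C[1]+rr*np.sin(a),np.full(len(rr),zz)]
        q=proj(s,P).astype(np.float32);v=cv2.remap(g,q[:,:1],q[:,1:],cv2.INTER_LINEAR).ravel()
        d=v[:-2]-v[2:];i=d.argmax()
        if d[i]>12: pts.append(P[i+1,:2])
    pts=np.array(pts)
    for _ in range(4):
        A=np.c_[2*pts,np.ones(len(pts))];x=np.linalg.lstsq(A,(pts**2).sum(1),rcond=None)[0]
        Rf=np.sqrt(x[2]+x[:2]@x[:2]);e=np.linalg.norm(pts-x[:2],axis=1)-Rf;k=abs(e)<max(.8,1.5*e.std());pts=pts[k]
    return len(pts),x[:2].round(1),Rf.round(1),e.std().round(2)
for R,z in ((39,160),(31,160),(48,144),(66,128)): print(R,z,fit(R,z))
t=snap('top')
for q,z in (((0,0),0),): 
    p=proj(t,[(364,405,48),(379,134,48)]);print(p.round())
    for x in p:
        try: b=brass(t,x,6);print(onz(t,[b[0]],48).round(1))
        except Exception: print('none')
```

```text
39 160 (46, array([441.3, 272.6]), np.float64(40.1), np.float64(0.39))
31 160 (6, array([439.7, 276.1]), np.float64(31.5), np.float64(0.02))
48 144 (65, array([440. , 270.2]), np.float64(47.4), np.float64(0.23))
66 128 (12, array([437.6, 272.5]), np.float64(65.5), np.float64(0.35))
[[153. 264.]
 [248. 271.]]
none
noneh.py:25: RuntimeWarning: Mean of empty slice.
  return np.array([xs.mean(),ys.mean()]),len(xs),(xs.min(),xs.max(),ys.min(),ys.max())
  ret = ret.dtype.type(ret / rcount)
```

Two wrist positions agree. The three rims are round, concentric within the play, and at the nested heights of 128, 144 and 160 mm. The robot is clear, so I hand in.

```bash
python3 -c "
from h import *
print(r.hand_in())"
```

```text
the job is handed in; nothing more can be done
None
```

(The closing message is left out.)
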